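# Put condiments away in a chest with a folding lid stay

### The job

Put away in the white condiment chest what is out on the open worktop: the salt crock, and the amber cork-lidded jar and the green-capped spice jar if they are there. Lift the tall pepper mill off the chest's lid and stand it aside, raise the lid by its knob until the folding stay at its side is locked straight, and stand these things upright on the chest's floor; then break the stay's knee, lower the lid fully shut without letting it drop, and stand the mill back on the lid's round cork inlay. The mill is top-heavy, do not let it topple, and leave the mug and the coffee tin where they are.

Things in the scene. Friction and masses are not known exactly. Their poses are not given: they have to be found in the camera images.
- chest: white steel condiment chest, fixed, 180 deep (x) x 300 wide (y) x 115 mm high, walls and floor 8 mm, brown wooden lid; it stands on the hob cover (top 20 mm above the worktop). Origin: centre of its underside; z up, x from front to hinged back. Two slim black-capped jars are fixed inside at x > 30 mm; the rest fits in front, centres x about -45, y -95 to +95 mm
- chest_in (a point): centre of the chest's inner floor (8 mm above its underside); axes as the chest. Wall cupboards hang over the back of the worktop: one 0.43 m above it (x > 0.60 for y > -0.2, its door knob at about (0.58, -0.14)), one 0.74 m above it (x > 0.50 for y < -0.2)
- lid (a joint): angle of the lid: 0 shut, grows as it opens; 1.18 when the stay is straight, which is as far as it opens. Lid 0.5 kg. The hinge has some friction: let go above about 1.05 rad the lid stays where it is, lower down it falls shut
- lid_hinge (a point): middle of the hinge line, at the top of the chest's back wall; the line runs along the chest's y
- lid_knob (a point): centre of the lid's round dark steel knob, 27 mm across, 20 mm thick, on a 12 mm stem, on top of the lid near the front edge: 30 mm above the lid, 155 mm from the hinge line. The point's z is square to the lid. The lid is 185 mm long (front to hinge) and 18 mm thick
- lid_pad (a point): centre of the round cork inlay (76 mm across, flush) on top of the lid, the mill's place, 70 mm in front of the hinge line
- stay_knee (a joint): knee of the folding stay, two 78 mm steel bars outside the chest's left (+y) wall, pinned to that wall and to the lid's edge: 0 folded (lid shut), 2.63 straight, 2.78 at its stop just past straight = locked. Opening the lid straightens it; at the end its own weight or a light push on its knob towards the chest's back takes it into the lock; moving the knob towards the front (1 to 3 N) breaks it
- stay_knob (a point): middle of the stay's black round knee knob, 16 mm across, along the chest's y, 18 to 60 mm outside the chest's left wall. Lid shut: by the front corner, 105 mm above the chest's underside. Locked: 72 mm before the hinge line, 153 mm above the chest's underside
- mill: tall top-heavy electric pepper mill, 205 mm tall, 0.36 kg, centre of mass about 130 mm above the foot: foot 48 mm across, amber glass, aluminium barrel 43 mm across, black head 48 mm across from 140 to 196 mm with a low dome on top; take it by the head. Origin: centre of its foot; z up its axis
- pepper_jar: loose slim spice jar with a green cap, 41 mm across, 97 mm tall, 0.12 kg; it may be absent. Origin: centre of its underside; z up its axis
- honey_jar: loose amber jar with a cork lid, 55 mm across, 81 mm tall, 0.27 kg; it may be absent. Origin: centre of its underside; z up its axis
- salt_crock: stoneware salt crock, white with a blue band, 70 mm across, 50 mm high, with a fixed wooden lid and on it a wooden knob 28 mm across that stands from 58 to 92 mm above the foot; 0.45 kg, bottom-heavy. Origin: centre of its underside; z up its axis
- mug_tall: white mug, a bystander, 112 mm tall; origin under its middle. (The worktop's front edge runs through about (0.33, 0) and (0.38, 0.18).)
- coffee_tin: black coffee tin, a bystander, 79 mm across, 113 mm tall
- espresso_machine: espresso machine, fixed, a bystander: 343 deep x 197 wide x 296 mm high, drip tray and brew head towards its own -x; origin under its middle

How it is judged:
By the outcome, as a careful person would: the job done as asked, in the order asked, and still so for the second after the job is handed in, with the robot touching nothing.
Of pepper_jar, honey_jar only 1 to 2 are there at a start; the rules pass over those that are not, and their reading is None.
At some moment in a run one of salt_crock may be knocked a few centimetres aside while the robot is not near it.
It also fails if it takes over 210 s, if anything falls off the work surface, if the arm or the gripper's body presses on something with over 40 N, if the wrist force passes 120 N, or if a joint passes its speed limit or range.

### The arm

A 6-joint arm with a two-finger parallel gripper is mounted at the origin on a cart in front of the work surface, level with it; the furniture and walls round the work are solid. World frame = base frame: x ahead of the robot, y to its left, z up, the work surface at z = 0. Lengths are in m, angles in degrees, forces in N, time in s.
With the tool pointing down it reaches from about 0.35 to 0.875 m from the base axis. Payload 4.2 kg.
Tool frame: the origin (TCP) lies midway between the tips of the shut fingers; the grasp point (between the pads) lies 19 mm behind it; z points along the fingers, y is the line along which they close (so a half turn about z gives the same grasp; the last joint's range is limited). The gripper opens to 87 mm and grips with 3 to 60 N. Pads are 19 mm wide; open, the fingers measure 117 mm over their backs; the gripper's body (75 mm by 190 mm) begins 51 mm behind the grasp point.
Start: joints at [-52.907, 22.042, 0.453, 0, -68.411, -14.817], TCP at [0.237, -0.578, 0.202] pointing down, gripper open.
Joint ranges: [-179.83, 179.83], [-69.29, 118.12], [-61.27, 80.66], [-181.25, 117.63], [-171.15, -9.14], [-177.46, 177.46]. Speed limits (degrees/s): [159.86, 159.86, 180, 180, 180, 180].

### API

Orientations are given as a 3x3 rotation matrix whose columns are the frame's x, y, z axes.
In Python, from station import r, cams gives the robot as it stands.
- The arm moves only by the tool play_rows, never from a script. Its argument "commands" is text: rows parted by semicolons, each of 6 numbers parted by spaces: the shift along the world's x, y, z normalised to -1 to 1, where 1 is 30 mm, then the turn, a rotation vector about the world's x, y, z normalised to -1 to 1, where 1 is 0.15 rad. A call has 1 to 20 rows; each row shifts and turns the commanded pose from where the row before left it; what a row does not reach is not made up. A row lasts 1/10 s, in which the tool goes at most 50 mm and 8.59 degrees, less where a joint would pass 70% of its speed; a pose out of reach is approached as far as the arm can. A call with a number of a shift or a turn outside -1 to 1 is refused whole. A call with a gripper value outside its range is refused whole. "grip" is the finger opening in mm, from 0 to 87, set as the call begins (left out, the last holds). The fingers move at their own pace and stop on an object; the grip force is fixed at half the most. Time passes only in rows, so rows that do not move let the fingers close. It gives the time, the measured TCP pose, the force, the opening and the grip force at its end, in the units of the state.
- r.sense(): the state, without advancing time (a new reading comes with each control period).
- cams.capture(name): name is "scene" or "top" or "wrist"; returns (picture, depth): 384x512x3 uint8, blue, green, red; 384x512 float32, m along the optical axis (not along the pixel's ray), 0 where there is no reading.
- cams.camera_info(name): a dict with "mtx" (3x3 intrinsics, pixels), "k1" (the pictures are not rectified: a ray, as slopes to the right and down, at radius r is drawn at 1 + k1 r^2 times it, then the intrinsics apply), "R" (3x3) and "t" (3): a world point X has camera coordinates R X + t. Camera axes: x right, y down, z forward; pixel columns grow to the right and rows downward; lengths in m; the calibration is good to about 2 mm. A picture is of the moment at which its call begins: read the wrist's pose just before it. camera_info takes no time and is no camera call; for the wrist camera it gives the pose at the moment of the call.
- r.finish_job(): hands the job in; it is judged then, once.
The state is a dict: "time_s": time; "joints": joint angles; "joint_velocities": joint speeds; "effort": joint torques, N m; "tcp_pos": TCP position; "ee_rot": TCP orientation; "wrist_force": force on the tool from outside, world axes, zero at the start; "moment": the same for the moment, N m; "gripper_width": opening from 0.0 (shut) to 1.0 (fully open); "gripper_force": force on a finger pad.
Only numpy, scipy, OpenCV 4.12 (cv2) and the standard library are available. Lean on these libraries where they do the work, as an engineer would, in place of code of your own. Each camera call takes 0.05 s, during which the arm holds its last target. There are 200 camera calls.

## Working session

There is one attempt and no reset: what is moved stays moved. The work goes in short steps, Python scripts to look and compute and a tool call to move; the robot and the scene stay as the last step left them, time stands still between calls to the robot, and variables do not carry over. Pictures are saved under pics/ and viewed, at most 14 in all, crops included, and the job is handed in when it is done.

Besides the shell and the picture viewer there is one more tool, called by a JSON object that holds its "api" and its "payload". play_rows: Moves the arm, as the interface text tells. Scaled input: -1 to 1 covers 30 mm each way for a shift and 0.15 rad each way for a turn. Its arguments: {"type":"object","properties":{"commands":{"type":"string"},"grip":{"type":"number"}},"required":["commands"]}

```bash
ls; mkdir -p pics; cat > h.py <<'E'
import numpy as np, cv2
from station import r, cams
def cap(n):
    i=cams.camera_info(n); p,d=cams.capture(n); return p,d,i
def rays(i,uv):
    uv=np.asarray(uv,float).reshape(-1,2); M=np.array(i["mtx"])
    s=np.c_[(uv[:,0]-M[0,2])/M[0,0],(uv[:,1]-M[1,2])/M[1,1]]
    q=s.copy()
    for _ in range(20): q=s/(1+i["k1"]*(q**2).sum(1,keepdims=True))
    R=np.array(i["R"]);t=np.array(i["t"]).ravel()
    return -R.T@t,(np.c_[q,np.ones(len(q))])@R   # origin, dirs (depth-scaled)
def onz(i,uv,z):
    o,d=rays(i,uv); return o+d*((z-o[2])/d[:,2])[:,None]
def pts(i,d,uv):
    uv=np.asarray(uv).reshape(-1,2); o,dr=rays(i,uv)
    return o+dr*d[uv[:,1].astype(int),uv[:,0].astype(int)][:,None]
def cloud(i,d):
    v,u=np.mgrid[:384,:512]; uv=np.c_[u.ravel(),v.ravel()]
    return pts(i,d,uv).reshape(384,512,3)
def proj(i,X):
    c=np.array(i["R"])@np.asarray(X,float)+np.array(i["t"]).ravel(); s=c[:2]/c[2]; s=s*(1+i["k1"]*(s@s))
    M=np.array(i["mtx"]); return M[0,0]*s[0]+M[0,2],M[1,1]*s[1]+M[1,2]
E
python3 - <<'E'
from h import *
s=r.sense(); print(s)
for n in("scene","top"):
    p,d,i=cap(n); cv2.imwrite(f"pics/{n}0.png",cv2.resize(p,(768,576))); np.savez(f"{n}0.npz",p=p,d=d)
    print(n,rays(i,[[256,192]]),i["k1"])
E
```

```text
pics
{'time_s': 0.0, 'joints': array([-5.29078847e+01,  2.20909106e+01,  3.78711796e-01, -3.04150859e-02,
       -6.84123603e+01, -1.48172601e+01]), 'joint_velocities': array([ 0.0701835 , -0.0253802 , -0.03823528, -0.0670178 ,  0.08900811,
       -0.01718735]), 'effort': array([ 6.36180393e-04, -3.90662313e+01,  1.87400991e+01,  4.21970174e+00,
        1.09640864e-02, -1.89041220e-04]), 'tcp_pos': array([ 0.23667915, -0.5777332 ,  0.20124711]), 'ee_rot': array([[-9.25450339e-01, -3.78867824e-01, -9.17350547e-04],
       [-3.78868927e-01,  9.25448112e-01,  2.03175532e-03],
       [ 7.91936156e-05,  2.22784426e-03, -9.99997515e-01]]), 'wrist_force': array([ 0.22128585, -0.07858875,  0.6524836 ]), 'moment': array([-0.02416138, -0.03144473, -0.01877034]), 'gripper_force': 0.0, 'gripper_width': 0.9989240861434093}
scene (array([-0.25562818,  0.31635834,  0.6566211 ]), array([[ 0.77215143, -0.35843384, -0.52474772]])) -0.122801992265182
top (array([ 0.42964445, -0.04779705,  1.08711162]), array([[ 0.12317361, -0.00130725, -0.9925159 ]])) -0.05740933991456263
```

View pics/scene0.png

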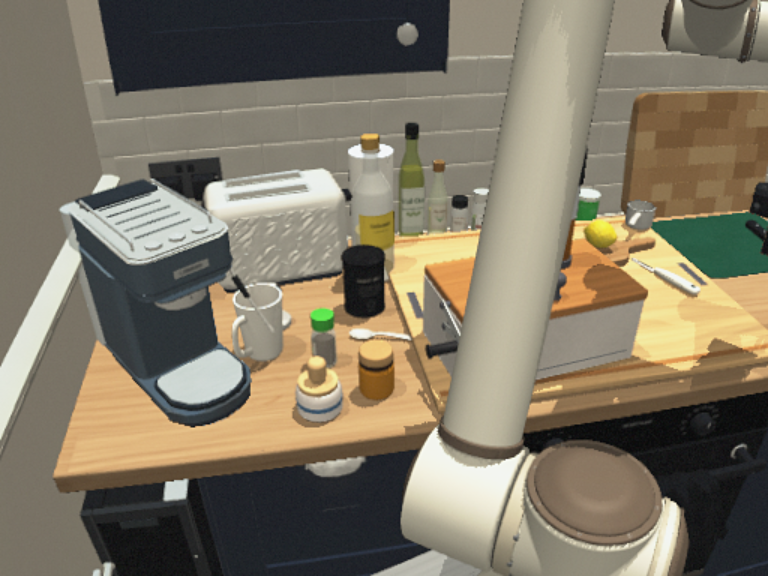

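View pics/top0.png

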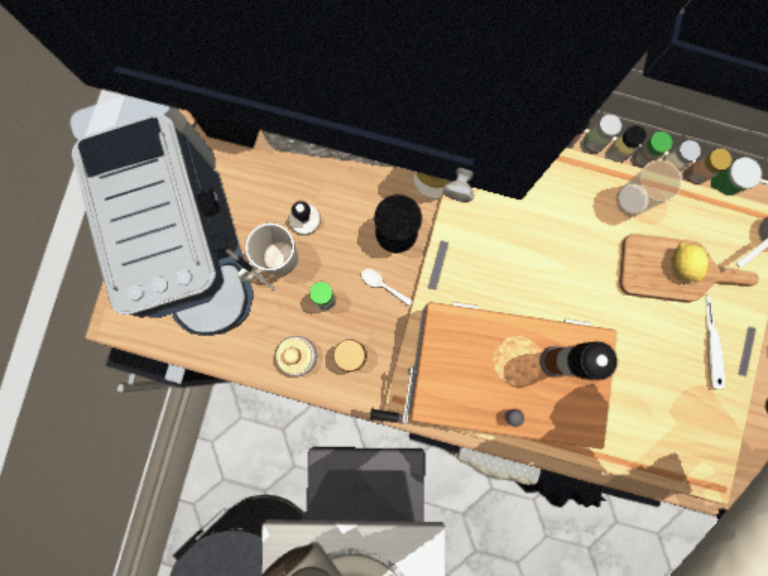

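The pictures show all three items out: crock at (295,355) in the top view, honey jar at (350,355), pepper jar at (321,293). The lid corners are about (425,304), (616,331), (604,447) and (413,421). The mill is at the head (601,360), the lid knob at (514,417), and the stay knob at (385,414).

```bash
python3 - <<'E'
from h import *
z=np.load("top0.npz");p,d=z["p"],z["d"];i=cams.camera_info("top")
C=cloud(i,d); hsv=cv2.cvtColor(p,cv2.COLOR_BGR2HSV)
f=lambda n,u,v:print(n,np.round(C[int(v/1.5)-2:int(v/1.5)+3,int(u/1.5)-2:int(u/1.5)+3].reshape(-1,3).mean(0),4))
for n,u,v in[("crockknob",291,355),("honey",350,355),("pepper",321,293),("millhead",592,360),("lidknob",514,417),("pad",510,365),("mug",270,250),("tin",397,222),("stayknob",390,415),("lidA",460,380),("hob",560,250),("wt",330,250)]: f(n,u,v)
# lid by depth: region z .135-.165
m=((C[...,2]>.12)&(C[...,2]<.175)&(C[...,1]<.05)&(C[...,0]>.3)&(C[...,0]<.62)).astype(np.uint8)
n,l,s,c=cv2.connectedComponentsWithStats(cv2.morphologyEx(m,cv2.MORPH_OPEN,np.ones((5,5))))
k=1+s[1:,4].argmax(); M=l==k; P=C[M]; zt=np.median(P[:,2]); print("lid z",zt,s[k])
cn=max(cv2.findContours(M.astype(np.uint8),0,2)[0],key=cv2.contourArea)
for uv in cv2.boxPoints(cv2.minAreaRect(cn)): print(uv*1.5)
W=onz(i,cn.reshape(-1,2),zt)[:,:2].astype(np.float32)
re=cv2.minAreaRect(W*1000);print(re)
# round tops
def comp(mask,nm,z):
    n,l,s,c=cv2.connectedComponentsWithStats(mask.astype(np.uint8))
    for k in range(1,n):
        if s[k,4]>30: print(nm,s[k],c[k]*1.5,np.round(onz(i,c[k],z),4))
X,Y,Z=C[...,0],C[...,1],C[...,2]
comp((Z>.07)&(Z<.095)&(Y>.03)&(X<.6)&(X>.3),"z70-95",.081)
comp((Z>.085)&(Z<.11)&(Y>.03)&(X<.6)&(X>.3),"z85-110",.097)
comp((Z>.3)&(Y<.1)&(X<.55)&(X>.3),"mill",.345)
comp((Z>.158)&(Z<.2)&(X<.42)&(X>.3),"knob",.17)
E
```

```text
crockknob [0.4429 0.1019 0.0913]
honey [0.4437 0.0044 0.1209]
pepper [0.544  0.0543 0.0968]
millhead [ 0.4354 -0.2998  0.3559]
lidknob [ 0.3531 -0.239   0.1929]
pad [ 0.4293 -0.2436  0.1531]
mug [0.632  0.157  0.0101]
tin [ 0.6601 -0.0677  0.1112]
stayknob [ 0.35   -0.0606  0.1175]
lidA [ 0.4058 -0.1651  0.1526]
hob [ 0.6361 -0.3636  0.0194]
wt [ 6.35e-01  4.96e-02 -1.00e-04]
lid z 0.15282199788823636 [ 274  202  138   97 9328]
[407.73065 420.2774 ]
[426.3999 297.0606]
[621.0229  326.54892]
[602.35364 449.76572]
((416.64727783203125, -250.3568572998047), (302.0455017089844, 190.65234375), 81.93579864501953)
z70-95 [ 14 172  44 120 626] [ 54.80031949 347.36501597] [[0.4487 0.5025 0.081 ]]
z70-95 [211 188  11  16  38] [325.65789474 294.35526316] [[0.5428 0.0481 0.081 ]]
z70-95 [189 231  11  12  99] [291.03030303 354.93939394] [[0.4415 0.1034 0.081 ]]
z85-110 [ 12 171  44 122 665] [ 50.03233083 347.07518797] [[0.4487 0.502  0.097 ]]
z85-110 [177 172  18   9  37] [280.78378378 265.86486486] [[0.5876 0.1217 0.097 ]]
z85-110 [206 188  16  15 183] [320.62295082 292.42622951] [[0.5441 0.0549 0.097 ]]
z85-110 [189 232  11  11  93] [290.5483871  354.77419355] [[0.4416 0.1017 0.097 ]]
mill [378 228  33  26 708] [592.2690678  360.55084746] [[ 0.4348 -0.3051  0.345 ]]
mill [480 307  32  49 871] [749.69690011 506.7554535 ] [[ 0.2573 -0.4985  0.345 ]]
knob [  0 243  25  55 776] [ 13.58698454 400.28350515] [[0.3654 0.5142 0.17  ]]
knob [363 248  13   4  32] [552.890625 374.25    ] [[ 0.4151 -0.3051  0.17  ]]
knob [338 273  11  12 111] [514.35135135 417.82432432] [[ 0.3499 -0.2459  0.17  ]]
```

```bash
python3 - <<'E'
from h import *
z=np.load("top0.npz");p,d=z["p"],z["d"];i=cams.camera_info("top");C=cloud(i,d)
print("hon",np.round(np.median(C[234:240,230:237].reshape(-1,3),0),4), d[234:240:2,230:237:2])
# corners by edge lines: lid mask by depth near lid plane
m=(abs(C[...,2]-.1525)<.006)
m[:, :265]=0; m[:,425:]=0; m[:195]=0;m[310:]=0
m=cv2.morphologyEx(m.astype(np.uint8),cv2.MORPH_CLOSE,np.ones((3,3)))
P=lambda L:np.array([onz(i,q,.1525)[0,:2] for q in L])
cols=np.arange(300,400); rows=np.arange(215,275)
back=P([(c,np.flatnonzero(m[:,c])[0]-.5) for c in cols]); front=P([(c,np.flatnonzero(m[:,c])[-1]+.5) for c in range(280,400)])
left=P([(np.flatnonzero(m[q])[0]-.5,q) for q in rows]); right=P([(np.flatnonzero(m[q])[-1]+.5,q) for q in range(255,292)])
L={}
for n,e in(("back",back),("front",front),("left",left),("right",right)):
    vx,vy,x0,y0=cv2.fitLine((e*1000).astype(np.float32),cv2.DIST_HUBER,0,.01,.01).ravel()
    L[n]=(vx,vy,x0,y0);print(n,np.degrees(np.arctan2(vy,vx)),x0,y0)
def X(a,b):
    a,b=L[a],L[b];t=np.linalg.solve(np.array([[a[0],-b[0]],[a[1],-b[1]]]),[b[2]-a[2],b[3]-a[3]]);return np.array([a[2]+t[0]*a[0],a[3]+t[0]*a[1]])
c={k:X(*k) for k in(("back","left"),("back","right"),("front","left"),("front","right"))}
for k in c:print(k,c[k])
print(sum(c.values())/4)
for q in[(0.435,-.302,.153),(.435,-.302,.345),(.4438,.006,0)]: print(np.array(proj(i,q))*1.5)
# colour blobs: honey cork
print(p[236,233],p[236,194])
# mill foot/ head from scene for check
cv2.imwrite("pics/crop0.png",cv2.resize(p[190:310,170:430],None,fx=3,fy=3,interpolation=cv2.INTER_CUBIC))
E
```

```text
hon [0.4429 0.0067 0.0807] [[1.0060729 1.0022475 1.0008101 1.0002403]
 [1.0018013 1.0053613 1.0031903 1.0028305]
 [1.0015569 1.0038724 0.9998079 1.000233 ]]
back 81.966675 504.94406 -266.0321
front 82.292 322.2335 -241.32669
left -8.0302725 426.4269 -101.62219
right -7.8356705 361.7 -393.43384
('back', 'left') [ 526.16205  -115.692795]
('back', 'right') [ 484.57678 -410.3438 ]
('front', 'left') [342.7401  -89.81569]
('front', 'right') [ 302.7443 -385.3205]
[ 414.05582 -250.2932 ]
[547.64453259 361.04338177]
[589.80621672 360.41042727]
[352.3580994  354.87940277]
[145 214 243] [190 247 246]
```

View pics/crop0.png

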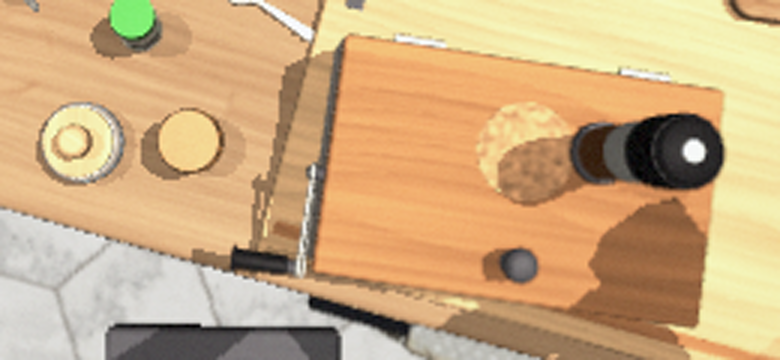

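The crop shows the mill standing to the right of the cork inlay (inlay centre about crop (522,148), mill foot about (600,153), dome (693,150)). Next I'll refine the mill's axis and the inlay.

```bash
cat >> h.py <<'E'
YAW=np.radians(-8.0); O=np.array([.4165,-.2506,.02])
Rc=np.array([[np.cos(YAW),-np.sin(YAW),0],[np.sin(YAW),np.cos(YAW),0],[0,0,1]])
def ch(x,y,z): return O+Rc@(np.array([x,y,z])/1000)
from scipy.spatial.transform import Rotation as Ro
def down(yaw): # tool down with tool y at world yaw (deg)
    a=np.radians(yaw); y=np.array([np.cos(a),np.sin(a),0]); z=np.array([0,0,-1.]); return np.c_[np.cross(y,z),y,z]
def go(pos,rot=None):
    s=r.sense(); d=(np.array(pos)-s["tcp_pos"])/.03
    w=np.zeros(3) if rot is None else Ro.from_matrix(rot@s["ee_rot"].T).as_rotvec()/.15
    print("target",np.round(pos,4),"units",np.round(d,2),"turn",np.round(w,2)); 
E
python3 - <<'E'
from h import *
z=np.load("top0.npz");p,d=z["p"],z["d"];i=cams.camera_info("top");C=cloud(i,d)
f=lambda u,v:np.array([170+u/3,190+v/3])
print("dome",onz(i,f(693,150),.357),"rimR",onz(i,f(723,152),.345),"rimT",onz(i,f(680,114),.345),"rimB",onz(i,f(672,189),.345))
print("footL",onz(i,f(572,153),.155),"pad",onz(i,f(522,148),.153),"padexp",ch(20,0,133))
m=(C[...,2]>.345)&(C[...,1]<-.2)&(C[...,0]<.5)&(C[...,0]>.38); P=C[m]; print("top pts",len(P),np.median(P,0),P.min(0),P.max(0))
m=(C[...,2]>.16)&(C[...,2]<.27)&(C[...,1]<-.2)&(C[...,0]<.5)&(C[...,0]>.38)
for a in(.16,.19,.22,.25):
    q=C[m&(C[...,2]>a)&(C[...,2]<a+.03)]; print(a,len(q),q.min(0),q.max(0)) if len(q) else 0
z=np.load("scene0.npz");print("knobexp",ch(-65,0,163))
s=r.sense();go([.435,-.305,.42],down(82))
E
```

```text
dome [[ 0.43548966 -0.31223285  0.357     ]] rimR [[ 0.43446518 -0.33528942  0.345     ]] rimT [[ 0.45759621 -0.30900324  0.345     ]] rimB [[ 0.41175352 -0.30297526  0.345     ]]
footL [[ 0.43422063 -0.29115168  0.155     ]] pad [[ 0.43778334 -0.25299899  0.153     ]] padexp [ 0.43630536 -0.25338346  0.153     ]
top pts 537 [ 0.43375523 -0.30894001  0.35425116] [ 0.38432746 -0.42984625  0.34500479] [ 0.45759586 -0.28735799  0.51287286]
0.16 126 [ 0.41163907 -0.32098971  0.16045846] [ 0.45712107 -0.28629651  0.18992104]
0.19 62 [ 0.4166991  -0.30473605  0.19029337] [ 0.45405421 -0.29032273  0.21817177]
0.22 68 [ 0.41495808 -0.3065416   0.22034784] [ 0.45497129 -0.28877157  0.2498188 ]
0.25 53 [ 0.41559213 -0.30746924  0.25028706] [ 0.4561954  -0.28940854  0.26965139]
knobexp [ 0.35213258 -0.24155375  0.183     ]
target [ 0.435 -0.305  0.42 ] units [6.61 9.09 7.29] turn [-0.01 -0.   -3.52]
```

{"api": "play_rows", "payload": {"commands": "0 0 0.9 0 0 -0.35; 0 0 0.9 0 0 -0.35; 0 0 0.9 0 0 -0.35; 0 0 0.9 0 0 -0.35; 0.5 0.7 0.9 0 0 -0.35; 0.5 0.7 0.9 0 0 -0.35; 0.6 0.8 0.9 0 0 -0.35; 0.6 0.8 0.9 0 0 -0.35; 0.7 0.9 0 0 0 -0.35; 0.7 0.9 0 0 0 -0.35; 0.7 0.9 0 0 0 0; 0.7 0.9 0 0 0 0; 0.7 0.9 0 0 0 0; 0.6 0.7 0 0 0 0; 0.3 0.6 0 0 0 0; 0 0 0 0 0 0; 0 0 0 0 0 0"}}

```text
time_s: 1.8
tcp_pos: [0.4349, -0.3141, 0.4181]
ee_rot: [[-0.991, 0.135, -0.001], [0.135, 0.991, 0.0], [0.001, 0.0, -1.0]]
wrist_force: [0.6, 0.0, -0.3]
gripper_width: 1.0
gripper_force: 0.0
```

```bash
python3 - <<'E'
from h import *
go([.435,-.3115,.299],down(82))
i=cams.camera_info("wrist"); p,d=cams.capture("wrist"); cv2.imwrite("pics/w1.png",p); C=cloud(i,d)
m=(C[...,2]>.335)&(C[...,2]<.36); q=C[m]; print(len(q),q.min(0),q.max(0),np.median(q,0))
s=r.sense()["ee_rot"];print(s.round(3))
E
```

```text
target [ 0.435  -0.3115  0.299 ] units [ 0.    0.09 -3.97] turn [-0.   -0.   -0.03]
2678 [ 0.4125735  -0.33652384  0.33505117] [ 0.45970147 -0.28915611  0.35930396] [ 0.4319695  -0.31235143  0.35356048]
[[-0.991  0.136 -0.001]
 [ 0.136  0.991  0.   ]
 [ 0.001 -0.    -1.   ]]
```

{"api": "play_rows", "payload": {"commands": "0.03 0.05 -0.6 0 0 0; 0 0 -0.6 0 0 0; 0 0 -0.6 0 0 0; 0 0 -0.6 0 0 0; 0 0 -0.6 0 0 0; 0 0 -0.5 0 0 0; 0 0 -0.47 0 0 0; 0 0 0 0 0 0; 0 0 0 0 0 0"}}

```text
time_s: 2.75
tcp_pos: [0.4355, -0.3137, 0.2996]
ee_rot: [[-0.991, 0.137, -0.0], [0.137, 0.991, -0.001], [0.0, -0.001, -1.0]]
wrist_force: [-1.1, 0.2, -0.7]
gripper_width: 0.996
gripper_force: 0.0
```

{"api": "play_rows", "payload": {"commands": "0 0 0 0 0 0; 0 0 0 0 0 0; 0 0 0 0 0 0; 0 0 0 0 0 0; 0 0 0 0 0 0; 0 0 0 0 0 0; 0 0 0 0 0 0; 0 0 0 0 0 0", "grip": 35}}

```text
time_s: 3.55
tcp_pos: [0.4359, -0.3128, 0.2993]
ee_rot: [[-0.991, 0.136, 0.0], [0.136, 0.991, -0.0], [-0.0, -0.0, -1.0]]
wrist_force: [-0.2, 0.6, 0.1]
gripper_width: 0.542
gripper_force: 30.0
```

{"api": "play_rows", "payload": {"commands": "0 0 0.2 0 0 0; 0 0 0.4 0 0 0; 0 0 0.5 0 0 0; 0 0 0 0 0 0"}}

```text
time_s: 3.95
tcp_pos: [0.4368, -0.3135, 0.3349]
ee_rot: [[-0.991, 0.136, 0.004], [0.136, 0.991, -0.003], [-0.005, -0.002, -1.0]]
wrist_force: [0.2, -0.8, -2.8]
gripper_width: 0.544
gripper_force: 30.0
```

```bash
python3 - <<'E'
from h import *
s=r.sense();print(s["tcp_pos"],s["wrist_force"],s["moment"])
i=cams.camera_info("top"); p,d=cams.capture("top"); C=cloud(i,d)
cv2.imwrite("pics/t2.png",p[150:384,230:512])
go([.42,-.50,.20]); print(ch(0,-165,0),ch(0,-240,0),ch(-60,-240,0))
# height map of right region
for x in np.arange(.34,.56,.03):
    print(round(x,2),[round(float(np.median(q)),3) if len(q:=C[(abs(C[...,0]-x)<.012)&(abs(C[...,1]-y)<.012)][:,2]) else None for y in np.arange(-.56,-.40,.03)])
E
```

```text
[ 0.4368319  -0.31351962  0.33491103] [ 0.15491706 -0.82818651 -2.7655831 ] [-0.0892955  -0.0267676   0.04013647]
target [ 0.42 -0.5   0.2 ] units [-0.55 -6.23 -4.45] turn [0. 0. 0.]
[ 0.39353644 -0.41399423  0.02      ] [ 0.38309846 -0.48826434  0.02      ] [ 0.32368237 -0.47991395  0.02      ]
0.34 [0.02, 0.02, 0.02, 0.02, 0.02, None]
0.37 [0.02, 0.02, 0.02, 0.02, 0.02, None]
0.4 [None, None, None, 0.022, None, 0.147]
0.43 [None, None, None, None, None, None]
0.46 [None, None, None, None, None, None]
0.49 [None, None, None, None, None, None]
0.52 [None, None, None, None, None, None]
0.55 [None, None, None, None, None, None]
```

View pics/t2.png

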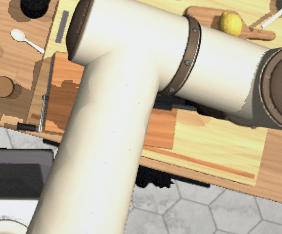

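```bash
python3 - <<'E'
from h import *
d=np.load("top0.npz")["d"];i=cams.camera_info("top"); C=cloud(i,d)
for x in np.arange(.34,.56,.03):
    print(round(x,2),[round(float(np.percentile(q,95)),3) if len(q:=C[(abs(C[...,0]-x)<.015)&(abs(C[...,1]-y)<.015)][:,2]) else None for y in np.arange(-.59,-.40,.03)])
print([np.array(proj(i,(.41,-.49,.02)))*1.5])
E
```

```text
0.34 [0.023, 0.023, 0.023, 0.023, 0.023, 0.023, 0.543]
0.37 [0.023, 0.023, 0.023, 0.023, 0.023, 0.023, 0.49]
0.4 [0.024, 0.022, 0.023, 0.023, 0.022, 0.497, 0.51]
0.43 [0.024, 0.023, 0.023, 0.023, 0.023, None, None]
0.46 [0.023, 0.023, 0.023, 0.023, 0.023, None, 0.156]
0.49 [0.023, 0.024, 0.023, 0.023, 0.023, 0.022, 0.154]
0.52 [0.023, 0.023, 0.023, 0.023, 0.023, 0.023, 0.022]
0.55 [0.04, 0.04, 0.04, 0.04, 0.038, 0.023, 0.023]
[array([632.89790424, 376.20069339])]
```

{"api": "play_rows", "payload": {"commands": "0 -0.2 0 0 0 0; 0 -0.4 0 0 0 0; -0.1 -0.6 0 0 0 0; -0.1 -0.6 0 0 0 0; -0.1 -0.7 0 0 0 0; -0.1 -0.7 0 0 0 0; -0.1 -0.7 0 0 0 0; -0.1 -0.7 0 0 0 0; -0.1 -0.6 0 0 0 0; -0.1 -0.5 0 0 0 0; -0.1 -0.3 0 0 0 0; 0 -0.2 -0.3 0 0 0; 0 0 -0.6 0 0 0; 0 0 -0.7 0 0 0; 0 0 -0.7 0 0 0; 0 0 -0.7 0 0 0; 0 0 -0.6 0 0 0; 0 0 -0.6 0 0 0; 0 0 -0.6 0 0 0; 0 0 -0.4 0 0 0"}}

```text
time_s: 6.0
tcp_pos: [0.4084, -0.4978, 0.1742]
ee_rot: [[-0.991, 0.135, -0.002], [0.135, 0.991, 0.002], [0.002, 0.002, -1.0]]
wrist_force: [-0.3, -0.3, -2.9]
gripper_width: 0.542
gripper_force: 30.0
```

{"api": "play_rows", "payload": {"commands": "0 0 -0.1 0 0 0; 0 0 -0.1 0 0 0; 0 0 0 0 0 0; 0 0 0 0 0 0; 0 0 0 0 0 0"}}

```text
time_s: 6.5
tcp_pos: [0.4091, -0.4991, 0.1711]
ee_rot: [[-0.991, 0.136, 0.001], [0.136, 0.991, -0.001], [-0.001, -0.001, -1.0]]
wrist_force: [-0.2, 0.1, -3.5]
gripper_width: 0.547
gripper_force: 30.0
```

{"api": "play_rows", "payload": {"commands": "0 0 -0.05 0 0 0; 0 0 -0.05 0 0 0; 0 0 -0.03 0 0 0; 0 0 0 0 0 0; 0 0 0 0 0 0"}}

```text
time_s: 7.0
tcp_pos: [0.4089, -0.4989, 0.1664]
ee_rot: [[-0.991, 0.136, 0.0], [0.136, 0.991, -0.0], [-0.0, -0.0, -1.0]]
wrist_force: [0.1, -0.1, -2.9]
gripper_width: 0.544
gripper_force: 30.0
```

{"api": "play_rows", "payload": {"commands": "0 0 -0.04 0 0 0; 0 0 0 0 0 0; 0 0 0 0 0 0"}}

```text
time_s: 7.3
tcp_pos: [0.4091, -0.499, 0.1664]
ee_rot: [[-0.991, 0.135, 0.001], [0.135, 0.991, -0.001], [-0.001, -0.001, -1.0]]
wrist_force: [0.4, 1.5, 4.2]
gripper_width: 0.543
gripper_force: 30.0
```

{"api": "play_rows", "payload": {"commands": "0 0 -0.04 0 0 0; 0 0 0 0 0 0; 0 0 0 0 0 0"}}

```text
time_s: 7.6
tcp_pos: [0.4093, -0.4992, 0.1663]
ee_rot: [[-0.991, 0.135, 0.002], [0.135, 0.991, -0.002], [-0.002, -0.002, -1.0]]
wrist_force: [-0.5, 3.0, 7.6]
gripper_width: 0.547
gripper_force: 30.0
```

{"api": "play_rows", "payload": {"commands": "0 0 0.06 0 0 0; 0 0 0 0 0 0; 0 0 0 0 0 0"}}

```text
time_s: 7.9
tcp_pos: [0.409, -0.4991, 0.1663]
ee_rot: [[-0.991, 0.136, 0.001], [0.136, 0.991, -0.001], [-0.001, -0.001, -1.0]]
wrist_force: [-0.3, 2.8, 4.4]
gripper_width: 0.546
gripper_force: 30.0
```

{"api": "play_rows", "payload": {"commands": "0 0 0 0 0 0; 0 0 0 0 0 0; 0 0 0 0 0 0; 0 0 0 0 0 0; 0 0 0 0 0 0; 0 0 0 0 0 0; 0 0 0.2 0 0 0; 0 0 0.5 0 0 0; 0 0 0.8 0 0 0; 0 0 0.8 0 0 0; 0 0 0.8 0 0 0; 0 0 0.8 0 0 0; 0 0 0.4 0 0 0; 0 0 0 0 0 0", "grip": 87}}

```text
time_s: 9.3
tcp_pos: [0.4094, -0.4994, 0.2971]
ee_rot: [[-0.991, 0.136, 0.003], [0.136, 0.991, -0.003], [-0.004, -0.003, -1.0]]
wrist_force: [0.5, 0.1, -0.4]
gripper_width: 1.003
gripper_force: 0.0
```

```bash
python3 - <<'E'
from h import *
i=cams.camera_info("wrist"); p,d=cams.capture("wrist"); C=cloud(i,d)
q=C[(C[...,2]>.19)&(C[...,2]<.24)&(abs(C[...,0]-.41)<.06)&(abs(C[...,1]+.5)<.06)];print(q.min(0),q.max(0),np.median(q,0))
go(ch(-65,0,163)+[0,0,.03])
E
```

```text
[ 0.38545626 -0.5225473   0.19014746] [ 0.43236125 -0.47535597  0.22648214] [ 0.40425639 -0.49811577  0.22041692]
target [ 0.3521 -0.2416  0.213 ] units [-1.9   8.57 -2.74] turn [0. 0. 0.]
```

Mill stands at (0.409, -0.499). Move over the lid knob and measure it with the wrist camera.

{"api": "play_rows", "payload": {"commands": "0 0.5 0 0 0 0; -0.2 0.9 0 0 0 0; -0.2 0.9 0 0 0 0; -0.3 0.9 0 0 0 0; -0.3 0.9 0 0 0 0; -0.3 0.9 0 0 0 0; -0.3 0.9 0 0 0 0; -0.3 0.9 0 0 0 0; 0 0.9 0 0 0 0; 0 0.6 -0.3 0 0 0; 0 0.3 -0.6 0 0 0; 0 0 -0.5 0 0 0; 0 0 -0.3 0 0 0; 0 0 0 0 0 0; 0 0 0 0 0 0"}}

```text
time_s: 10.85
tcp_pos: [0.3518, -0.2411, 0.2436]
ee_rot: [[-0.991, 0.136, -0.001], [0.136, 0.991, -0.0], [0.001, -0.0, -1.0]]
wrist_force: [0.0, 0.0, 0.2]
gripper_width: 1.001
gripper_force: 0.0
```

```bash
python3 - <<'E'
from h import *
i=cams.camera_info("wrist"); p,d=cams.capture("wrist"); C=cloud(i,d)
q=C[(C[...,2]>.18)&(C[...,2]<.20)&(abs(C[...,0]-.352)<.03)&(abs(C[...,1]+.24)<.03)];print(len(q),q.min(0),q.max(0),np.median(q,0))
go(ch(-65,0,163)-[0,0,.019])
E
```

```text
920 [ 0.33958027 -0.25716888  0.18040702] [ 0.36556926 -0.23104551  0.19435555] [ 0.35037057 -0.24369581  0.19099171]
target [ 0.3521 -0.2416  0.164 ] units [ 0.   -0.01 -2.67] turn [0. 0. 0.]
```

{"api": "play_rows", "payload": {"commands": "0.02 -0.08 -0.5 0 0 0; 0 0 -0.6 0 0 0; 0 0 -0.6 0 0 0; 0 0 -0.5 0 0 0; 0 0 -0.4 0 0 0; 0 0 0 0 0 0; 0 0 0 0 0 0"}}

```text
time_s: 11.6
tcp_pos: [0.353, -0.2436, 0.1664]
ee_rot: [[-0.991, 0.136, 0.001], [0.136, 0.991, -0.001], [-0.001, -0.0, -1.0]]
wrist_force: [0.6, 0.5, -0.0]
gripper_width: 1.004
gripper_force: 0.0
```

{"api": "play_rows", "payload": {"commands": "0 0 0 0 0 0; 0 0 0 0 0 0; 0 0 0 0 0 0; 0 0 0 0 0 0; 0 0 0 0 0 0; 0 0 0 0 0 0; 0 0 0 0 0 0; 0 0 0 0 0 0; 0 0 0 0 0 0; 0 0 0 0 0 0", "grip": 15}}

```text
time_s: 12.6
tcp_pos: [0.3523, -0.244, 0.1658]
ee_rot: [[-0.991, 0.135, -0.0], [0.135, 0.991, -0.001], [0.0, -0.001, -1.0]]
wrist_force: [-1.0, -5.2, -1.4]
gripper_width: 0.267
gripper_force: 30.0
```

```bash
python3 - <<'E'
from h import *
s=r.sense();print(s["tcp_pos"],s["wrist_force"],s["gripper_width"]*87)
# arc increments, 0.04..1.19 rad
def K(a): 
    b=a+np.arctan2(48,155); rr=np.hypot(155,48); return ch(90-rr*np.cos(b),0,115+rr*np.sin(b))
A=np.linspace(0,1.19,21); P=np.array([K(a) for a in A]); 
for a,u in zip(A[1:],np.diff(P,axis=0)/.03): print(round(a,3),np.round(u,2))
E
```

```text
[ 0.35233451 -0.24395818  0.16580399] [-1.04344372 -5.22261306 -1.36177284] 23.221556910973288
0.06 [ 0.1  -0.01  0.3 ]
0.119 [ 0.12 -0.02  0.3 ]
0.178 [ 0.14 -0.02  0.29]
0.238 [ 0.16 -0.02  0.28]
0.298 [ 0.17 -0.02  0.27]
0.357 [ 0.19 -0.03  0.26]
0.416 [ 0.2  -0.03  0.25]
0.476 [ 0.22 -0.03  0.24]
0.536 [ 0.23 -0.03  0.22]
0.595 [ 0.24 -0.03  0.21]
0.654 [ 0.25 -0.04  0.19]
0.714 [ 0.27 -0.04  0.18]
0.774 [ 0.28 -0.04  0.16]
0.833 [ 0.28 -0.04  0.14]
0.892 [ 0.29 -0.04  0.13]
0.952 [ 0.3  -0.04  0.11]
1.011 [ 0.31 -0.04  0.09]
1.071 [ 0.31 -0.04  0.07]
1.13 [ 0.31 -0.04  0.05]
1.19 [ 0.32 -0.04  0.04]
```

{"api": "play_rows", "payload": {"commands": "0.1 -0.01 0.3 0 0 0; 0.12 -0.02 0.3 0 0 0; 0.14 -0.02 0.29 0 0 0; 0.16 -0.02 0.28 0 0 0; 0.17 -0.02 0.27 0 0 0; 0 0 0 0 0 0"}}

```text
time_s: 13.2
tcp_pos: [0.374, -0.2469, 0.2091]
ee_rot: [[-0.991, 0.136, 0.001], [0.136, 0.991, -0.002], [-0.001, -0.002, -1.0]]
wrist_force: [1.3, -6.8, -3.9]
gripper_width: 0.264
gripper_force: 30.0
```

{"api": "play_rows", "payload": {"commands": "0.19 -0.05 0.26 0 0 0; 0.2 -0.03 0.25 0 0 0; 0.22 -0.03 0.24 0 0 0; 0.23 -0.03 0.22 0 0 0; 0.24 -0.03 0.21 0 0 0; 0.25 -0.04 0.19 0 0 0; 0.27 -0.04 0.18 0 0 0; 0.28 -0.04 0.16 0 0 0; 0 0 0 0 0 0"}}

```text
time_s: 14.1
tcp_pos: [0.4309, -0.2549, 0.2608]
ee_rot: [[-0.991, 0.136, 0.001], [0.136, 0.991, -0.001], [-0.001, -0.0, -1.0]]
wrist_force: [-1.2, -3.3, -3.4]
gripper_width: 0.249
gripper_force: 28.5
```

{"api": "play_rows", "payload": {"commands": "0.28 -0.04 0.14 0 0 0; 0.29 -0.04 0.13 0 0 0; 0.3 -0.04 0.11 0 0 0; 0.31 -0.04 0.09 0 0 0; 0.31 -0.04 0.07 0 0 0; 0 0 0 0 0 0; 0 0 0 0 0 0"}}

```text
time_s: 14.8
tcp_pos: [0.476, -0.2612, 0.278]
ee_rot: [[-0.991, 0.135, 0.005], [0.135, 0.991, -0.002], [-0.005, -0.001, -1.0]]
wrist_force: [-0.8, -3.7, 2.5]
gripper_width: 0.245
gripper_force: 29.5
```

```bash
python3 - <<'E'
from h import *
for n in("scene","top"):
    p,d,i=cap(n); cv2.imwrite(f"pics/{n}3.png",cv2.resize(p,(768,576))[100:500,150:] if n=="scene" else p)
s=r.sense();print(s["tcp_pos"],s["wrist_force"])
E
```

```text
[ 0.47516051 -0.2611044   0.27778414] [-1.12045602 -4.30693595  3.97666141]
```

View pics/scene3.png

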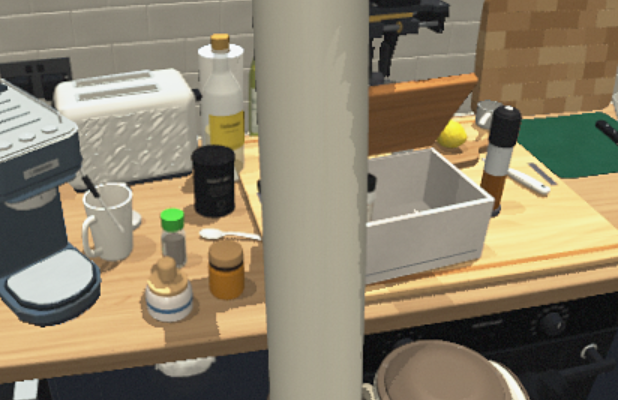

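The lid is well up in the scene view (free edge about (420,80)) and the mill is standing at (500,160). I'll continue gently to the stop.

{"api": "play_rows", "payload": {"commands": "0.15 -0.02 0.03 0 0 0; 0.16 -0.02 0.02 0 0 0; 0.16 -0.02 0.02 0 0 0; 0 0 0 0 0 0; 0 0 0 0 0 0"}}

```text
time_s: 15.4
tcp_pos: [0.4883, -0.2629, 0.2801]
ee_rot: [[-0.991, 0.136, 0.001], [0.136, 0.991, -0.002], [-0.002, -0.001, -1.0]]
wrist_force: [-1.8, -2.9, 6.7]
gripper_width: 0.24
gripper_force: 29.9
```

{"api": "play_rows", "payload": {"commands": "0.1 -0.01 0.01 0 0 0; 0.08 -0.01 0 0 0 0; 0 0 0 0 0 0; 0 0 0 0 0 0; 0 0 0 0 0 0"}}

```text
time_s: 15.9
tcp_pos: [0.4935, -0.2637, 0.2808]
ee_rot: [[-0.991, 0.136, 0.002], [0.136, 0.991, -0.002], [-0.002, -0.002, -1.0]]
wrist_force: [-1.9, -4.1, 5.3]
gripper_width: 0.24
gripper_force: 30.0
```

```bash
python3 - <<'E'
from h import *
s=r.sense();print(s["tcp_pos"],s["wrist_force"])
p,d,i=cap("top"); cv2.imwrite("pics/t4.png",cv2.resize(p[130:330,230:430],(600,600)))
print("exp locked",proj(i,ch(18,189,153)),proj(i,ch(18,168,153)),proj(i,ch(18,210,153)))
C=cloud(i,d); print(C[[int(proj(i,ch(18,y,153))[1]) for y in(175,189,200)],[int(proj(i,ch(18,y,153))[0]) for y in(175,189,200)]], ch(18,189,161))
E
```

```text
[ 0.49352897 -0.26368086  0.28080392] [-1.8538454  -4.05549929  5.30459979]
exp locked (np.float64(263.14799906893506), np.float64(228.3811062149266)) (np.float64(272.362031466344), np.float64(229.7704101444138)) (np.float64(253.93750198798583), np.float64(226.99057933648209))
[[ 0.44352517 -0.06243928  0.66019268]
 [ 0.44484949 -0.05630085  0.65056391]
 [ 0.44631926 -0.05099304  0.63850653]] [ 0.46062854 -0.06594445  0.181     ]
```

View pics/t4.png

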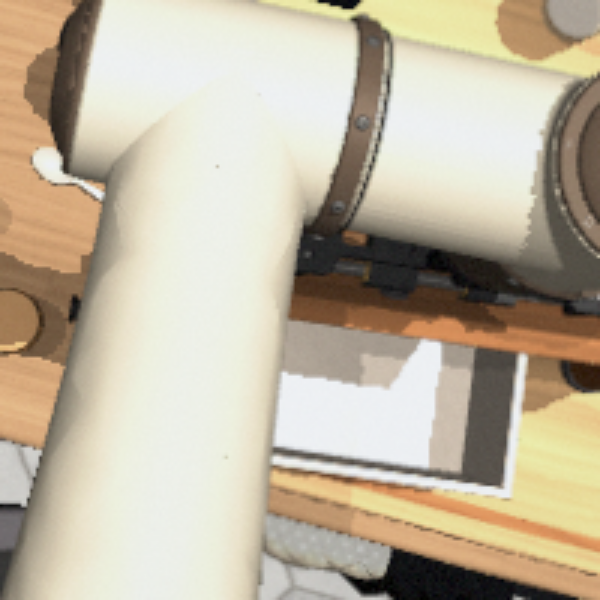

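{"api": "play_rows", "payload": {"commands": "0 0 0 0 0 0; 0 0 0 0 0 0; 0 0 0 0 0 0; 0 0 0 0 0 0; 0 0 0.3 0 0 0; 0 0 0.6 0 0 0; 0 0 0.9 0 0 0; 0 0 0.9 0 0 0; 0 0.5 0.9 0 0 0; -0.5 1 0.3 0 0 0; -0.8 1 0 0 0 0; -1 1 0 0 0 0; -1 1 0 0 0 0; -1 1 0 0 0 0; -1 0.5 0 0 0 0; 0 0 0 0 0 0; 0 0 0 0 0 0", "grip": 60}}

```text
time_s: 17.65
tcp_pos: [0.3345, -0.0826, 0.3969]
ee_rot: [[-0.991, 0.134, 0.003], [0.134, 0.991, 0.001], [-0.003, 0.001, -1.0]]
wrist_force: [-0.2, -0.1, -1.0]
gripper_width: 0.689
gripper_force: 0.0
```

```bash
python3 - <<'E'
from h import *
s=r.sense();print(s["tcp_pos"],s["wrist_force"])
p,d,i=cap("top"); q,e,j=cap("scene")
cv2.imwrite("pics/t5.png",np.hstack([cv2.resize(p[130:330,230:430],(400,400)),cv2.resize(q[80:280,200:400],(400,400))]))
for a in(150,):print(proj(i,ch(18,210,153)),[proj(j,ch(18,y,153)) for y in(168,210)])
E
```

```text
[ 0.33454679 -0.08264769  0.39688511] [-0.24729811 -0.05923499 -0.98158961]
(np.float64(253.93750198798583), np.float64(226.99057933648209)) [(np.float64(285.0452007658958), np.float64(184.06765335421568)), (np.float64(267.2691613154074), np.float64(187.11546679890796))]
```

View pics/t5.png

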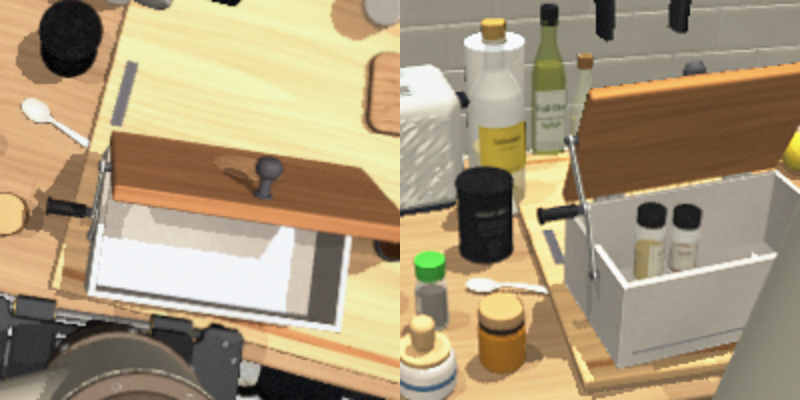

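```bash
python3 - <<'E'
from h import *
i=cams.camera_info("top");j=cams.camera_info("scene")
for uv in[(254,233),(265,234.5),(276,236)]:
    w=onz(i,uv,.177)[0]; print(w,(Rc.T@(w-O)*1000).round(1))
s=r.sense();print(s["joints"].round(1))
go(ch(14,205,0)*[1,1,0]+[0,0,.28],down(-8)); go(ch(14,205,0),down(172))
E
```

```text
[ 0.44994847 -0.04544231  0.177     ] [  4.6 207.8 157. ]
[ 0.44684034 -0.07012991  0.177     ] [  4.9 182.9 157. ]
[ 0.44372649 -0.09480955  0.177     ] [  5.3 158.1 157. ]
[  13.6  -11.8  -10.6   -0.   -91.2 -111.5]
target [ 0.4589 -0.0495  0.28  ] units [ 4.12  1.12 -3.87] turn [  0.     0.   -10.49]
target [ 0.4589 -0.0495  0.02  ] units [  4.12   1.12 -12.53] turn [-0.    0.   10.45]
```

{"api": "play_rows", "payload": {"commands": "0 0 0 0 0 0.87; 0 0 0 0 0 0.87; 0 0 0 0 0 0.87; 0 0 0 0 0 0.87; 0 0 0 0 0 0.87; 0 0.2 0 0 0 0.87; 0 0.2 0 0 0 0.87; 0 0.2 0 0 0 0.87; 0 0.2 0 0 0 0.87; 0.3 0.3 0 0 0 0.87; 0.5 0 0 0 0 0.87; 0.7 0 -0.2 0 0 0.87; 0.7 0 -0.5 0 0 0; 0.7 0 -0.5 0 0 0; 0.6 0 -0.5 0 0 0; 0.35 0 -0.5 0 0 0; 0 0 -0.5 0 0 0; 0 0 -0.5 0 0 0; 0 0 0 0 0 0; 0 0 0 0 0 0", "grip": 50}}

```text
time_s: 19.75
tcp_pos: [0.4509, -0.0506, 0.2996]
ee_rot: [[-0.142, -0.99, -0.001], [-0.99, 0.142, -0.001], [0.001, 0.001, -1.0]]
wrist_force: [-0.2, -0.2, 0.5]
gripper_width: 0.576
gripper_force: 0.0
```

```bash
python3 - <<'E'
from h import *
go(ch(5,203,149),down(172))
i=cams.camera_info("wrist"); p,d=cams.capture("wrist"); cv2.imwrite("pics/w6.png",p); C=cloud(i,d)
L=(C-O)@Rc*1000
m=(L[...,1]>168)&(L[...,1]<213)&(L[...,2]>130)&(L[...,2]<180)&(abs(L[...,0]-10)<40); q=L[m]; print(len(q),q.min(0),q.max(0),np.median(q,0))
E
```

```text
target [ 0.4497 -0.0503  0.169 ] units [-0.04  0.01 -4.35] turn [ 0.01 -0.01  0.02]
788 [ -2.61925151 168.00633933 153.63337048] [ 16.53762066 209.99041612 168.85761464] [  6.9205835  189.44431803 164.23191385]
```

{"api": "play_rows", "payload": {"commands": "0 0 -0.4 0 0 0; 0 0 -0.6 0 0 0; 0 0 -0.7 0 0 0; 0 0 -0.7 0 0 0; 0 0 -0.7 0 0 0; 0 0 -0.6 0 0 0; 0 0 -0.4 0 0 0; 0 0 -0.15 0 0 0; 0 0 0 0 0 0; 0 0 0 0 0 0"}}

```text
time_s: 20.8
tcp_pos: [0.4508, -0.05, 0.173]
ee_rot: [[-0.14, -0.99, 0.002], [-0.99, 0.14, 0.0], [-0.0, -0.002, -1.0]]
wrist_force: [-0.3, 0.2, 0.1]
gripper_width: 0.574
gripper_force: 0.0
```

{"api": "play_rows", "payload": {"commands": "0.2 -0.03 0 0 0 0; 0.2 -0.03 0 0 0 0; 0.15 -0.02 0 0 0 0; 0 0 0 0 0 0"}}

```text
time_s: 21.2
tcp_pos: [0.4676, -0.0525, 0.1724]
ee_rot: [[-0.141, -0.99, 0.0], [-0.99, 0.141, -0.0], [-0.0, -0.0, -1.0]]
wrist_force: [0.5, 0.1, 0.0]
gripper_width: 0.575
gripper_force: 0.0
```

{"api": "play_rows", "payload": {"commands": "0.1 -0.01 0 0 0 0; 0.1 -0.01 0 0 0 0; 0 0 0 0 0 0; 0 0 0 0 0 0"}}

```text
time_s: 21.6
tcp_pos: [0.4727, -0.053, 0.1723]
ee_rot: [[-0.141, -0.99, -0.0], [-0.99, 0.141, 0.0], [0.0, 0.0, -1.0]]
wrist_force: [-0.2, 0.2, -0.0]
gripper_width: 0.573
gripper_force: 0.0
```

{"api": "play_rows", "payload": {"commands": "0.1 -0.01 0 0 0 0; 0.1 -0.01 0 0 0 0; 0 0 0 0 0 0; 0 0 0 0 0 0"}}

```text
time_s: 22.0
tcp_pos: [0.4788, -0.0537, 0.1723]
ee_rot: [[-0.141, -0.99, -0.0], [-0.99, 0.141, -0.0], [0.0, 0.0, -1.0]]
wrist_force: [0.2, -0.3, -0.1]
gripper_width: 0.577
gripper_force: 0.0
```

{"api": "play_rows", "payload": {"commands": "0.06 -0.01 0 0 0 0; 0.06 -0.01 0 0 0 0; 0 0 0 0 0 0; 0 0 0 0 0 0"}}

```text
time_s: 22.4
tcp_pos: [0.4824, -0.0542, 0.1723]
ee_rot: [[-0.141, -0.99, -0.0], [-0.99, 0.141, -0.0], [0.0, 0.0, -1.0]]
wrist_force: [0.6, -0.7, -0.3]
gripper_width: 0.574
gripper_force: 0.0
```

```bash
cat > stay.py <<'E'
from h import *
i=cams.camera_info("wrist"); p,d=cams.capture("wrist"); C=cloud(i,d)
L=(C-O)@Rc*1000
g=p.max(2)<70
m=(L[...,1]>170)&(L[...,1]<194)&(L[...,2]>130)&(L[...,2]<180)&(abs(L[...,0]-10)<40); q=L[m]; print("knob wrist",len(q),q.min(0),q.max(0),np.median(q,0)) if len(q) else 0
print(r.sense()["wrist_force"])
E
python3 stay.py
```

```text
[ 0.8561612  -0.80816488  0.38725361]
```

{"api": "play_rows", "payload": {"commands": "0.06 -0.01 0 0 0 0; 0.06 -0.01 0 0 0 0; 0 0 0 0 0 0; 0 0 0 0 0 0"}}

```text
time_s: 22.85
tcp_pos: [0.486, -0.0548, 0.1723]
ee_rot: [[-0.141, -0.99, -0.0], [-0.99, 0.141, -0.0], [0.0, 0.0, -1.0]]
wrist_force: [-0.3, -0.5, -1.0]
gripper_width: 0.575
gripper_force: 0.0
```

```bash
python3 - <<'E'
from h import *
s=r.sense();print(s["tcp_pos"],s["wrist_force"])
q,e,j=cap("scene"); w,_,_=cap("wrist")
cv2.imwrite("pics/s7.png",np.hstack([cv2.resize(q[80:280,200:400],(400,400)),cv2.resize(w,(400,400))]))
E
```

```text
[ 0.48596975 -0.05484116  0.17231269] [-0.2543379  -0.4816791  -0.95970516]
```

View pics/s7.png

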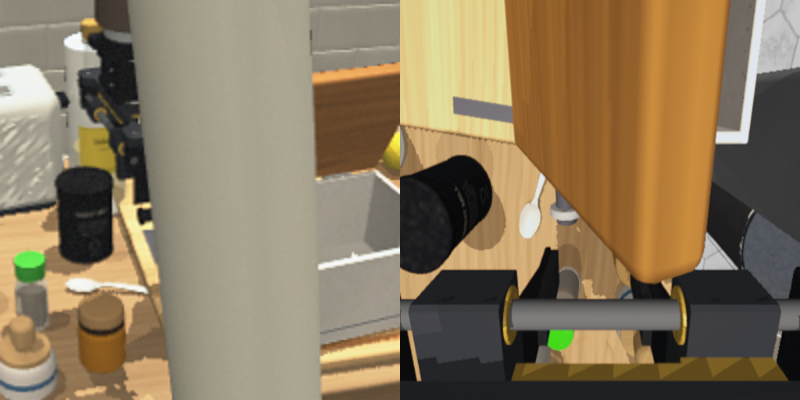

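{"api": "play_rows", "payload": {"commands": "-0.3 0.04 0 0 0 0; -0.4 0.05 0 0 0 0; 0 0 0.5 0 0 0; 0 0 0.8 0 0 0; 0 0 0.9 0 0 0; 0 0 0.9 0 0 0; 0 0 0.9 0 0 0; 0 0 0.2 0 0 0; 0 0 0 0 0 0; 0 0 0 0 0 0"}}

```text
time_s: 23.95
tcp_pos: [0.4637, -0.052, 0.2971]
ee_rot: [[-0.141, -0.99, -0.002], [-0.99, 0.141, 0.0], [0.0, 0.002, -1.0]]
wrist_force: [0.3, -0.2, -0.5]
gripper_width: 0.58
gripper_force: 0.0
```

```bash
python3 stay.py; python3 - <<'E'
from h import *
p,d,i=cap("wrist");C=cloud(i,d);L=(C-O)@Rc*1000
m=(L[...,1]>168)&(L[...,1]<213)&(L[...,2]>120)&(L[...,2]<190)&(abs(L[...,0]-10)<60); q=L[m]; print(len(q),q.min(0),q.max(0),np.median(q,0))
m=(L[...,1]>100)&(L[...,1]<149)&(L[...,2]>200)&(L[...,0]<120);q=L[m];k=q[:,2]>q[:,2].max()-12;print("lid edge",q[k].min(0),q[k].max(0))
cv2.imwrite("pics/w8.png",p)
E
```

```text
knob wrist 430 [ -0.90396577 170.03880279 156.67010868] [ 14.1896421  193.92073872 167.0687968 ] [  6.98364883 181.76804132 164.20139285]
[-0.25398919 -0.08242187 -0.33349991]
774 [ -3.18844201 168.01834021 154.26235908] [ 16.87372296 209.98308493 168.54180353] [  7.05831991 188.97997151 164.15602735]
lid edge [ 19.86487325 119.90961506 458.36336568] [ 19.86487325 119.90961506 458.36336568]
```

View pics/w8.png

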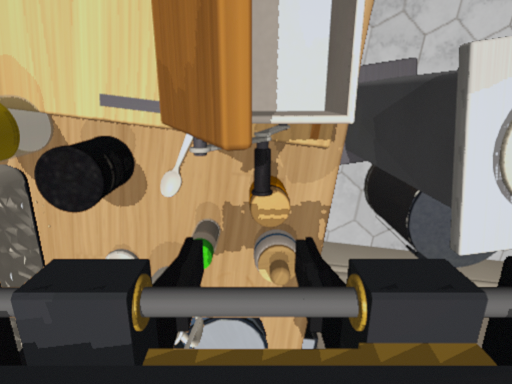

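```bash
python3 - <<'E'
from h import *
i=cams.camera_info("wrist");s=r.sense();T=s["tcp_pos"];R=s["ee_rot"]
print(proj(i,T),[proj(i,T+R@np.array([0,y,z])) for y in(-.025,.025) for z in(0,-.019)],(Rc.T@(T-O)*1000))
print(proj(i,ch(7,210,160)),proj(i,ch(7,168,160)))
E
```

```text
(np.float64(249.04004143172637), np.float64(239.82542657871602)) [(np.float64(207.50710635823856), np.float64(239.8169919682528)), (np.float64(203.36639447019746), np.float64(254.42204353869312)), (np.float64(290.56694334073063), np.float64(239.83718193184512)), (np.float64(294.7816342887181), np.float64(254.4419323051571))] [ 19.35857556 203.12553071 276.80697853]
(np.float64(261.5909748297452), np.float64(194.6558347650716)) (np.float64(262.09012362315804), np.float64(150.3747210503993))
```

{"api": "play_rows", "payload": {"commands": "-0.35 0.05 -0.6 0 0 0; 0 0 -0.7 0 0 0; 0 0 -0.8 0 0 0; 0 0 -0.8 0 0 0; 0 0 -0.8 0 0 0; 0 0 -0.7 0 0 0; 0 0 -0.3 0 0 0; 0 0 0 0 0 0; 0 0 0 0 0 0"}}

```text
time_s: 24.95
tcp_pos: [0.4549, -0.0506, 0.1578]
ee_rot: [[-0.14, -0.99, 0.001], [-0.99, 0.14, -0.0], [0.0, -0.001, -1.0]]
wrist_force: [0.1, -0.6, -0.3]
gripper_width: 0.575
gripper_force: 0.0
```

{"api": "play_rows", "payload": {"commands": "0.2 -0.03 0 0 0 0; 0.2 -0.03 0 0 0 0; 0.2 -0.03 0 0 0 0; 0.1 -0.01 0 0 0 0"}}

```text
time_s: 25.35
tcp_pos: [0.4759, -0.0537, 0.1573]
ee_rot: [[-0.141, -0.99, -0.0], [-0.99, 0.141, -0.0], [0.0, 0.0, -1.0]]
wrist_force: [-1.2, 0.3, -0.3]
gripper_width: 0.575
gripper_force: 0.3
```

{"api": "play_rows", "payload": {"commands": "0.1 -0.01 0 0 0 0; 0.1 -0.01 0 0 0 0; 0 0 0 0 0 0; 0 0 0 0 0 0"}}

```text
time_s: 25.75
tcp_pos: [0.4816, -0.0542, 0.1574]
ee_rot: [[-0.141, -0.99, 0.0], [-0.99, 0.141, 0.0], [-0.0, -0.0, -1.0]]
wrist_force: [-0.1, 0.8, -0.3]
gripper_width: 0.576
gripper_force: 0.0
```

{"api": "play_rows", "payload": {"commands": "0.1 -0.01 0 0 0 0; 0.1 -0.01 0 0 0 0; 0 0 0 0 0 0; 0 0 0 0 0 0"}}

```text
time_s: 26.15
tcp_pos: [0.4875, -0.0548, 0.1573]
ee_rot: [[-0.141, -0.99, -0.0], [-0.99, 0.141, -0.0], [0.0, 0.0, -1.0]]
wrist_force: [-0.1, -0.0, -0.0]
gripper_width: 0.576
gripper_force: 0.0
```

{"api": "play_rows", "payload": {"commands": "0.1 -0.01 0 0 0 0; 0 0 0 0 0 0; 0 0 0 0 0 0"}}

```text
time_s: 26.45
tcp_pos: [0.4905, -0.0551, 0.1573]
ee_rot: [[-0.141, -0.99, -0.0], [-0.99, 0.141, 0.0], [-0.0, 0.0, -1.0]]
wrist_force: [-0.5, -0.2, 0.1]
gripper_width: 0.575
gripper_force: 0.0
```

{"api": "play_rows", "payload": {"commands": "0.1 -0.01 0 0 0 0; 0.1 -0.01 0 0 0 0; 0 0 0 0 0 0"}}

```text
time_s: 26.75
tcp_pos: [0.4966, -0.0559, 0.1576]
ee_rot: [[-0.14, -0.99, -0.0], [-0.99, 0.14, -0.0], [0.0, 0.0, -1.0]]
wrist_force: [-1.5, -0.2, 3.4]
gripper_width: 0.576
gripper_force: 1.9
```

{"api": "play_rows", "payload": {"commands": "0.1 -0.01 0 0 0 0; 0.1 -0.01 0 0 0 0; 0 0 0 0 0 0"}}

```text
time_s: 27.05
tcp_pos: [0.5035, -0.0562, 0.1572]
ee_rot: [[-0.141, -0.99, 0.002], [-0.99, 0.141, 0.0], [-0.0, -0.002, -1.0]]
wrist_force: [-0.6, 0.2, 0.0]
gripper_width: 0.573
gripper_force: 0.4
```

```bash
python3 - <<'E'
from h import *
s=r.sense();print((Rc.T@(s["tcp_pos"]-O)*1000),s["wrist_force"])
p,d,i=cap("wrist");t,e,j=cap("top");C=cloud(j,e);L=(C-O)@Rc*1000
cv2.imwrite("pics/w9.png",np.hstack([cv2.resize(p,(400,300)),cv2.resize(t[150:300,200:400],(400,300))]))
C=cloud(i,d);L=(C-O)@Rc*1000
print(proj(i,ch(7,190,160)),proj(i,ch(18,190,153)))
E
```

```text
[ 59.14978391 204.59565632 137.17990412] [-0.5695422   0.18584525  0.00883597]
(np.float64(348.8425506848536), np.float64(232.60186294116997)) (np.float64(324.82633879811715), np.float64(227.44783383222216))
```

View pics/w9.png

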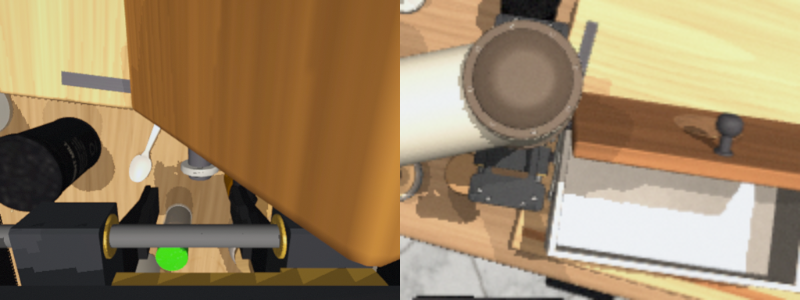

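{"api": "play_rows", "payload": {"commands": "-0.4 0.05 0 0 0 0; -0.5 0.06 0 0 0 0; -0.3 0.04 0.2 0 0 0; 0 0 0.6 0 0 0; 0 0 0.8 0 0 0; 0 0 0.9 0 0 0; 0 0 0.9 0 0 0; 0 0 0.9 0 0 0; 0 0 0.4 0 0 0; 0 0 0 0 0 0; 0 0 0 0 0 0"}}

```text
time_s: 28.25
tcp_pos: [0.4657, -0.0517, 0.297]
ee_rot: [[-0.141, -0.99, -0.002], [-0.99, 0.141, 0.0], [-0.0, 0.002, -1.0]]
wrist_force: [0.4, -0.2, -0.6]
gripper_width: 0.579
gripper_force: 0.0
```

```bash
python3 stay.py; python3 -c "
from h import *
s=r.sense();print(Rc.T@(s['tcp_pos']-O)*1000)"
```

```text
knob wrist 455 [-25.03577851 170.01449725 160.34270529] [ -9.20332639 193.98562891 171.01772864] [-16.07102927 181.56325544 168.41792338]
[0.44084184 0.42239114 0.25849666]
[ 20.86848691 203.73300258 276.59685965]
```

```bash
cat > lid.py <<'E'
from h import *
import sys
for n in sys.argv[1:]:
    p,d,i=cap(n);L=(cloud(i,d)-O)@Rc*1000
    m=(L[...,1]>-140)&(L[...,1]<140)&(L[...,2]>140)&(L[...,2]<330)&(L[...,0]>-60)&(L[...,0]<180)&(d>0)
    hsv=cv2.cvtColor(p,cv2.COLOR_BGR2HSV); m&=(hsv[...,0]<20)&(hsv[...,1]>100)
    q=L[m][:,[0,2]]; 
    if len(q)<50: print(n,"few",len(q)); continue
    best=max(((np.sum(abs((q[:,0]-90)*np.sin(a)+(q[:,1]-115)*np.cos(a)-o)<2.5),a,o) for a in np.arange(0,1.4,.01) for o in(0,18)))
    print(n,len(q),"inliers,angle,face",best,"top z",np.percentile(q[:,1],99),"min x",np.percentile(q[:,0],1))
E
python3 lid.py wrist top scene
```

```text
wrist 16593 inliers,angle,face (np.int64(14061), np.float64(1.02), 18) top z 280.1181281624715 min x -2.5317864765227327
top 5242 inliers,angle,face (np.int64(4402), np.float64(1.02), 18) top z 281.45412715114367 min x -3.616315627814462
scene 472 inliers,angle,face (np.int64(401), np.float64(1.03), 0) top z 279.56620772225926 min x -3.8814513124120302
```

{"api": "play_rows", "payload": {"commands": "-0.5 0.08 0 0 0 0; -0.7 0.1 0 0 0 0; -0.7 0.1 0 0 0 0; -0.5 0.1 0 0 0 0; 0 0 -0.5 0 0 0; 0 0 -0.8 0 0 0; 0 0 -0.8 0 0 0; 0 0 -0.8 0 0 0; 0 0 -0.8 0 0 0; 0 0 -0.7 0 0 0; 0 0 -0.3 0 0 0; 0 0 0 0 0 0; 0 0 0 0 0 0", "grip": 0}}

```text
time_s: 29.75
tcp_pos: [0.395, -0.0403, 0.1582]
ee_rot: [[-0.14, -0.99, 0.002], [-0.99, 0.14, -0.0], [-0.0, -0.002, -1.0]]
wrist_force: [-0.6, -1.5, 0.7]
gripper_width: 0.003
gripper_force: 0.0
```

```bash
python3 lid.py top; python3 stay.py; python3 -c "
from h import *
s=r.sense();print(Rc.T@(s['tcp_pos']-O)*1000,s['gripper_width'])"
```

```text
top 5500 inliers,angle,face (np.int64(4673), np.float64(1.02), 18) top z 281.6698837336186 min x -3.542609423323905
knob wrist 1403 [-25.23104048 170.04193269 161.48328969] [ -9.94320813 193.97483601 171.34005547] [-18.6182479  181.62525533 168.50708908]
[ 0.10643066  0.54253015 -0.34475289]
[-50.26907474 205.39535803 138.48054243] 0.004182898661377182
```

{"api": "play_rows", "payload": {"commands": "0.1 -0.01 0 0 0 0; 0.2 -0.03 0 0 0 0; 0.2 -0.03 0 0 0 0; 0.2 -0.03 0 0 0 0; 0 0 0 0 0 0"}}

```text
time_s: 30.35
tcp_pos: [0.4159, -0.0435, 0.157]
ee_rot: [[-0.141, -0.99, -0.001], [-0.99, 0.141, -0.0], [0.0, 0.001, -1.0]]
wrist_force: [-0.5, 0.6, -0.4]
gripper_width: 0.006
gripper_force: 0.2
```

```bash
python3 stay.py; python3 lid.py top
```

```text
knob wrist 1414 [-24.05409585 170.00122177 159.90667075] [ -3.92284235 193.9980927  179.04847425] [-12.89602748 181.5671329  168.2389938 ]
[-0.68351216 -0.95580867  0.12472938]
top 5163 inliers,angle,face (np.int64(4348), np.float64(1.05), 18) top z 284.3601588067765 min x 1.8106070286999008
```

{"api": "play_rows", "payload": {"commands": "0.15 -0.02 0 0 0 0; 0.15 -0.02 0 0 0 0; 0.15 -0.02 0 0 0 0; 0.1 -0.01 0 0 0 0; 0 0 0 0 0 0"}}

```text
time_s: 30.95
tcp_pos: [0.4327, -0.0457, 0.1574]
ee_rot: [[-0.141, -0.99, 0.001], [-0.99, 0.141, -0.0], [0.0, -0.001, -1.0]]
wrist_force: [-1.7, -0.4, -0.5]
gripper_width: 0.001
gripper_force: 0.6
```

```bash
python3 stay.py; python3 lid.py top
```

```text
knob wrist 1376 [-21.10045083 170.0289274  156.38150246] [ 12.71594381 193.98231071 176.83423794] [  3.84189655 181.68643068 164.85414088]
[-0.99150426 -0.47609961 -1.18346974]
top 4306 inliers,angle,face (np.int64(3441), np.float64(1.1400000000000001), 18) top z 290.7520639930116 min x 16.087323834617433
```

{"api": "play_rows", "payload": {"commands": "0.1 -0.01 0 0 0 0; 0.1 -0.01 0 0 0 0; 0.05 -0.01 0 0 0 0; 0 0 0 0 0 0"}}

```text
time_s: 31.45
tcp_pos: [0.4405, -0.0464, 0.1577]
ee_rot: [[-0.14, -0.99, 0.002], [-0.99, 0.14, 0.0], [-0.0, -0.002, -1.0]]
wrist_force: [-0.5, 0.1, -0.6]
gripper_width: 0.009
gripper_force: 0.1
```

```bash
python3 stay.py; python3 lid.py top
```

```text
knob wrist 1317 [  3.77675373 170.04532451 153.71823004] [ 19.84401933 193.99424743 179.21418804] [ 11.22318631 181.50858227 162.18314354]
[0.14925316 0.84319952 1.04959905]
top 4077 inliers,angle,face (np.int64(3197), np.float64(1.16), 18) top z 292.31462749027753 min x 20.041655522114997
```

{"api": "play_rows", "payload": {"commands": "0.1 -0.01 0 0 0 0; 0 0 0 0 0 0; 0 0 0 0 0 0"}}

```text
time_s: 31.85
tcp_pos: [0.4429, -0.0467, 0.1575]
ee_rot: [[-0.14, -0.99, 0.001], [-0.99, 0.14, 0.0], [-0.0, -0.001, -1.0]]
wrist_force: [0.3, 0.8, -0.3]
gripper_width: 0.006
gripper_force: 0.0
```

{"api": "play_rows", "payload": {"commands": "0.1 -0.01 0 0 0 0; 0 0 0 0 0 0; 0 0 0 0 0 0"}}

```text
time_s: 32.15
tcp_pos: [0.4457, -0.047, 0.1574]
ee_rot: [[-0.141, -0.99, 0.0], [-0.99, 0.141, 0.0], [-0.0, -0.0, -1.0]]
wrist_force: [0.3, 0.3, 0.4]
gripper_width: -0.0
gripper_force: 0.0
```

```bash
python3 stay.py; python3 lid.py top
```

```text
knob wrist 1287 [  8.95888117 170.04535504 151.50316751] [ 24.53834672 193.98944808 162.24138016] [ 16.13931059 181.60145076 159.8556565 ]
[0.98985652 0.28479163 0.41538471]
top 4003 inliers,angle,face (np.int64(3134), np.float64(1.17), 18) top z 292.8100864820032 min x 21.450599042714373
```

{"api": "play_rows", "payload": {"commands": "0.08 -0.01 0 0 0 0; 0 0 0 0 0 0; 0 0 0 0 0 0"}}

```text
time_s: 32.55
tcp_pos: [0.4479, -0.0473, 0.1573]
ee_rot: [[-0.141, -0.99, 0.0], [-0.99, 0.141, 0.0], [-0.0, -0.0, -1.0]]
wrist_force: [0.3, -0.7, 0.1]
gripper_width: 0.004
gripper_force: 0.0
```

{"api": "play_rows", "payload": {"commands": "0.07 -0.01 0 0 0 0; 0 0 0 0 0 0; 0 0 0 0 0 0"}}

```text
time_s: 32.85
tcp_pos: [0.45, -0.0476, 0.1573]
ee_rot: [[-0.141, -0.99, -0.0], [-0.99, 0.141, -0.0], [0.0, 0.0, -1.0]]
wrist_force: [0.3, -0.5, 0.2]
gripper_width: 0.008
gripper_force: 0.0
```

```bash
python3 stay.py; python3 lid.py top
```

```text
knob wrist 1207 [ 16.34976128 170.01653967 149.2297355 ] [ 31.79973023 193.91820237 158.30787704] [ 23.42872798 181.58280146 155.51434997]
[-0.52021215 -0.05550005 -0.15588996]
top 4035 inliers,angle,face (np.int64(3121), np.float64(1.17), 18) top z 292.5507908131213 min x 20.87731325426034
```

{"api": "play_rows", "payload": {"commands": "0.07 -0.01 0 0 0 0; 0 0 0 0 0 0; 0 0 0 0 0 0"}}

```text
time_s: 33.25
tcp_pos: [0.4521, -0.0479, 0.1573]
ee_rot: [[-0.141, -0.99, -0.0], [-0.99, 0.141, 0.0], [-0.0, 0.0, -1.0]]
wrist_force: [-0.5, 0.6, -0.1]
gripper_width: 0.008
gripper_force: 0.0
```

```bash
python3 stay.py
```

```text
knob wrist 1207 [ 16.35181324 170.01493127 149.26690102] [ 31.75003535 193.97267984 158.1153021 ] [ 23.53767804 181.61143926 155.51712722]
[ 0.16485418  0.42483341 -0.07272598]
```

{"api": "play_rows", "payload": {"commands": "0.05 -0.01 0 0 0 0; 0 0 0 0 0 0; 0 0 0 0 0 0"}}

```text
time_s: 33.6
tcp_pos: [0.4536, -0.0482, 0.1573]
ee_rot: [[-0.141, -0.99, -0.0], [-0.99, 0.141, -0.0], [0.0, 0.0, -1.0]]
wrist_force: [-0.5, 0.3, 1.3]
gripper_width: 0.004
gripper_force: 0.0
```

```bash
python3 stay.py; python3 lid.py top wrist
```

```text
knob wrist 1212 [ 16.47191021 170.01293036 149.69129493] [ 31.73959397 193.98436049 158.17618772] [ 23.52107796 181.61702141 155.53201561]
[ 0.04309588 -0.63707169  1.67033649]
top 4031 inliers,angle,face (np.int64(3111), np.float64(1.17), 18) top z 292.368398429413 min x 20.84583318058071
wrist few 0
```

{"api": "play_rows", "payload": {"commands": "-0.4 0.05 0 0 0 0; -0.4 0.05 0 0 0 0; 0 0.1 0.6 0 0 0; 0 0.2 0.8 0 0 0; 0 0.4 0.8 0 0 0; 0.1 0.5 0.3 0 0 0; 0.2 0.4 0 0 0 0; 0.1 0.15 0 0 0 0; 0 0 0 0 0 0; 0 0 0 0 0 0", "grip": 75}}

```text
time_s: 34.75
tcp_pos: [0.4408, 0.007, 0.2313]
ee_rot: [[-0.141, -0.99, -0.002], [-0.99, 0.141, -0.001], [0.001, 0.002, -1.0]]
wrist_force: [-0.5, -0.7, 0.4]
gripper_width: 0.813
gripper_force: 0.0
```

```bash
cat > obj.py <<'E'
from h import *
import sys
# wrist: name guessx guessy ztop R
gx,gy,zt,rad=map(float,sys.argv[2:6]); n=sys.argv[1]
p,d,i=cap(n);C=cloud(i,d)
m=(np.hypot(C[...,0]-gx,C[...,1]-gy)<rad*2)&(abs(C[...,2]-zt)<.006)
q=C[m].astype(np.float32)
if len(q)<8: print("few",len(q))
else:
    c,rr=cv2.minEnclosingCircle(q[:,:2]*1000); lo=np.percentile(q,2,0);hi=np.percentile(q,98,0)
    print(n,len(q),"circle",np.round(c,1),round(rr,1),"mid",((lo+hi)/2).round(4),"ext",(hi-lo).round(4),"z",np.median(q[:,2]).round(4))
E
python3 obj.py wrist .4429 .0067 .081 .0275; python3 obj.py top .4429 .0067 .081 .0275; python3 stay.py; python3 - <<'E'
from h import *
p,d,i=cap("top");L=(cloud(i,d)-O)@Rc*1000
m=(abs(L[...,2]-115)<5)&(abs(L[...,0])<110)&(abs(L[...,1])<170);q=L[m];print(len(q))
f=q[(abs(q[:,1])<100)&(q[:,0]<-60)];print("front wall x",np.percentile(f[:,0],[2,50,98])); f=q[(abs(q[:,0])<60)]
for s in(1,-1):
    g=f[(f[:,1]*s>120)];print("side",np.percentile(g[:,1],[2,50,98])) if len(g) else 0
E
```

```text
wrist 1836 circle [444.6   7.8] 25.8 mid [0.4445 0.0073 0.0789] ext [0.0459 0.0457 0.0043] z 0.0794
few 0
knob wrist 780 [ 16.3145573  170.51586379 145.87304312] [ 31.98530741 193.97037482 158.38465472] [ 23.25862961 181.7852569  155.53741856]
[-0.86259694  0.25342326 -0.39459175]
795
front wall x [-90.17036088 -85.78274057 -81.28222051]
side [140.59331532 144.53429785 153.73405196]
side [-151.79205961 -146.76122119 -143.27647164]
```

{"api": "play_rows", "payload": {"commands": "0.12 0.01 -0.6 0 0 0; 0 0 -0.8 0 0 0; 0 0 -0.8 0 0 0; 0 0 -0.8 0 0 0; 0 0 -0.8 0 0 0; 0 0 -0.8 0 0 0; 0 0 -0.7 0 0 0; 0 0 -0.5 0 0 0; 0 0 -0.3 0 0 0; 0 0 0 0 0 0; 0 0 0 0 0 0"}}

```text
time_s: 36.05
tcp_pos: [0.4456, 0.0076, 0.0498]
ee_rot: [[-0.14, -0.99, 0.001], [-0.99, 0.14, 0.0], [-0.0, -0.001, -1.0]]
wrist_force: [-0.7, 0.3, -0.4]
gripper_width: 0.859
gripper_force: 0.0
```

{"api": "play_rows", "payload": {"commands": "0 0 0 0 0 0; 0 0 0 0 0 0; 0 0 0 0 0 0; 0 0 0 0 0 0; 0 0 0 0 0 0; 0 0 0 0 0 0", "grip": 45}}

```text
time_s: 36.65
tcp_pos: [0.445, 0.0076, 0.0497]
ee_rot: [[-0.14, -0.99, -0.0], [-0.99, 0.14, -0.0], [0.0, 0.0, -1.0]]
wrist_force: [-2.6, 0.2, 5.0]
gripper_width: 0.603
gripper_force: 30.0
```

{"api": "play_rows", "payload": {"commands": "0 0 0.2 0 0 0; 0 0 0.5 0 0 0; 0 0.1 0.8 0 0 0; 0 0.3 0.8 0 0 0; 0 0.3 0.8 0 0 0; 0 0.3 0.8 0 0 0; 0 0.2 0.8 0 0 0; 0 0 0.8 0 0 0; 0 0 0.8 0 0 0; 0 0 0.7 0 0 0; 0 0 0.4 0 0 0; 0 0 0 0 0 0"}}

```text
time_s: 37.85
tcp_pos: [0.4457, 0.0438, 0.2725]
ee_rot: [[-0.141, -0.99, 0.003], [-0.99, 0.141, 0.001], [-0.002, -0.002, -1.0]]
wrist_force: [-0.1, -0.2, -2.6]
gripper_width: 0.606
gripper_force: 30.0
```

```bash
python3 - <<'E'
from h import *
s=r.sense();print(s["joints"].round(1))
go(ch(-47,-5,8)+[0,0,.24],down(82)); print("final z",.028+.045)
print("free edge of lid", 90-185*np.cos(1.17),115+185*np.sin(1.17))
E
```

```text
[ 26.5   1.5 -15.9   0.  -72.4 -34.6]
target [ 0.3693 -0.249   0.268 ] units [-2.55 -9.76 -0.15] turn [ 1.000e-02  2.000e-02 -1.046e+01]
final z 0.073
free edge of lid 17.821938402977395 285.3388605811851
```

{"api": "play_rows", "payload": {"commands": "-0.2 0 0 0 0 -0.87; -0.3 0 0 0 0 -0.87; -0.3 0 0 0 0 -0.87; -0.3 0 0 0 0 -0.87; -0.3 0 0 0 0 -0.87; -0.3 0 0 0 0 -0.87; -0.3 0 0 0 0 -0.87; -0.3 0 0 0 0 -0.87; -0.25 -0.3 0 0 0 -0.87; 0 -0.5 0 0 0 -0.87; 0 -0.8 0 0 0 -0.87; 0 -0.9 0 0 0 -0.89; 0 -0.9 0 0 0 0; 0 -0.9 0 0 0 0; 0 -0.9 0 0 0 0; 0 -0.9 0 0 0 0; 0 -0.9 0 0 0 0; 0 -0.9 0 0 0 0; 0 -0.8 0 0 0 0; 0 -0.5 0 0 0 0"}}

```text
time_s: 39.85
tcp_pos: [0.3676, -0.2335, 0.2694]
ee_rot: [[-0.99, 0.141, -0.003], [0.141, 0.99, 0.001], [0.004, 0.001, -1.0]]
wrist_force: [0.7, 0.6, -1.9]
gripper_width: 0.604
gripper_force: 30.0
```

```bash
python3 - <<'E'
from h import *
go(ch(-47,-5,8)+[0,0,.055],down(82))
E
python3 stay.py|head -1; python3 lid.py top
```

```text
target [ 0.3693 -0.249   0.083 ] units [ 0.06 -0.52 -6.21] turn [-0.01 -0.02  0.01]
[ 1.05986144 -2.40878756 -2.74943639]
top 4029 inliers,angle,face (np.int64(3113), np.float64(1.17), 18) top z 292.4521124065278 min x 20.853899937123376
```

{"api": "play_rows", "payload": {"commands": "0.05 -0.3 -0.3 0 0 0; 0 -0.22 -0.6 0 0 0; 0 0 -0.8 0 0 0; 0 0 -0.8 0 0 0; 0 0 -0.8 0 0 0; 0 0 -0.8 0 0 0; 0 0 -0.8 0 0 0; 0 0 -0.7 0 0 0; 0 0 -0.4 0 0 0; 0 0 -0.2 0 0 0; 0 0 0 0 0 0; 0 0 0 0 0 0"}}

```text
time_s: 41.15
tcp_pos: [0.3706, -0.248, 0.0857]
ee_rot: [[-0.99, 0.138, 0.001], [0.138, 0.99, -0.0], [-0.001, -0.0, -1.0]]
wrist_force: [0.2, -0.2, -3.0]
gripper_width: 0.606
gripper_force: 30.0
```

{"api": "play_rows", "payload": {"commands": "0 0 -0.06 0 0 0; 0 0 -0.05 0 0 0; 0 0 0 0 0 0; 0 0 0 0 0 0"}}

```text
time_s: 41.55
tcp_pos: [0.3702, -0.2481, 0.0822]
ee_rot: [[-0.99, 0.139, 0.0], [0.139, 0.99, -0.0], [-0.0, -0.0, -1.0]]
wrist_force: [-0.5, 0.3, -2.7]
gripper_width: 0.606
gripper_force: 30.0
```

{"api": "play_rows", "payload": {"commands": "0 0 -0.05 0 0 0; 0 0 -0.05 0 0 0; 0 0 0 0 0 0; 0 0 0 0 0 0"}}

```text
time_s: 41.95
tcp_pos: [0.3701, -0.248, 0.079]
ee_rot: [[-0.99, 0.139, -0.0], [0.139, 0.99, 0.0], [0.0, 0.0, -1.0]]
wrist_force: [0.6, -0.2, -2.8]
gripper_width: 0.605
gripper_force: 30.0
```

{"api": "play_rows", "payload": {"commands": "0 0 -0.04 0 0 0; 0 0 0 0 0 0; 0 0 0 0 0 0"}}

```text
time_s: 42.25
tcp_pos: [0.3701, -0.248, 0.0778]
ee_rot: [[-0.99, 0.139, -0.0], [0.139, 0.99, 0.0], [0.0, 0.0, -1.0]]
wrist_force: [-0.3, 0.2, -2.7]
gripper_width: 0.605
gripper_force: 30.0
```

{"api": "play_rows", "payload": {"commands": "0 0 -0.04 0 0 0; 0 0 0 0 0 0; 0 0 0 0 0 0"}}

```text
time_s: 42.55
tcp_pos: [0.3706, -0.2481, 0.0777]
ee_rot: [[-0.99, 0.138, 0.001], [0.138, 0.99, -0.0], [-0.001, -0.0, -1.0]]
wrist_force: [-2.2, 2.2, 5.7]
gripper_width: 0.607
gripper_force: 30.0
```

{"api": "play_rows", "payload": {"commands": "0 0 0 0 0 0; 0 0 0 0 0 0; 0 0 0 0 0 0; 0 0 0.2 0 0 0; 0 0 0.5 0 0 0; 0 0 0.8 0 0 0; 0 0 0.8 0 0 0; 0 0 0.9 0 0 0; 0 0 0.9 0 0 0; 0 0 0.9 0 0 0; 0 0 0.9 0 0 0; 0 0 0.5 0 0 0; 0 0 0 0 0 0", "grip": 70}}

```text
time_s: 43.85
tcp_pos: [0.3713, -0.2486, 0.2713]
ee_rot: [[-0.99, 0.139, 0.005], [0.139, 0.99, -0.002], [-0.006, -0.001, -1.0]]
wrist_force: [0.5, -0.6, -1.1]
gripper_width: 0.8
gripper_force: 0.0
```

```bash
python3 obj.py wrist .3701 -.248 .109 .0275; python3 obj.py top .4415 .1018 .0915 .014;python3 obj.py top .544 .0545 .097 .02;python3 - <<'E'
from h import *
go([.544,.0545,.28],down(82))
E
```

```text
wrist 1873 circle [ 353.  -245.4] 42.9 mid [ 0.3595 -0.2466  0.1092] ext [0.0664 0.048  0.0091] z 0.1074
few 6
top 180 circle [544.7  55.5] 18.6 mid [0.5443 0.0555 0.0958] ext [0.0344 0.0322 0.0075] z 0.0957
target [0.544  0.0545 0.28  ] units [ 5.82 10.07  0.41] turn [-0.01 -0.01 -0.  ]
```

{"api": "play_rows", "payload": {"commands": "0 0.5 0 0 0 0; 0 1 0 0 0 0; 0 1 0 0 0 0; 0 1 0 0 0 0; 0 1 0 0 0 0; 0 1 0 0 0 0; 0 1 0 0 0 0; 0 1 0 0 0 0; 0 1 0 0 0 0; 0.3 1 0 0 0 0; 0.6 0.6 -0.3 0 0 0; 0.9 0 -0.6 0 0 0; 0.9 0 -0.6 0 0 0; 0.9 0 -0.6 0 0 0; 0.9 0 -0.5 0 0 0; 0.8 0 0 0 0 0; 0.4 0 0 0 0 0; 0 0 0 0 0 0; 0 0 0 0 0 0"}}

```text
time_s: 45.9
tcp_pos: [0.5402, 0.0548, 0.1903]
ee_rot: [[-0.99, 0.139, -0.001], [0.139, 0.99, -0.0], [0.001, -0.0, -1.0]]
wrist_force: [0.2, 0.0, 0.1]
gripper_width: 0.804
gripper_force: 0.0
```

```bash
python3 obj.py wrist .544 .0545 .096 .02;python3 obj.py wrist .4415 .1018 .0915 .014;python3 obj.py top .4415 .1018 .0915 .014;python3 - <<'E'
from h import *
go([.544,.0545,.053],down(82))
E
```

```text
wrist 1358 circle [546.1  54.9] 18.9 mid [0.5455 0.0548 0.0947] ext [0.034  0.0333 0.0046] z 0.0954
wrist 155 circle [417.7 112.9] 9.1 mid [0.4182 0.113  0.0888] ext [0.0079 0.0142 0.0058] z 0.0889
top 8 circle [418.4 112.9] 4.5 mid [0.4184 0.1129 0.0887] ext [0.0048 0.0076 0.0044] z 0.0878
target [0.544  0.0545 0.053 ] units [ 0.13 -0.02 -4.61] turn [-0.    0.   -0.01]
```

{"api": "play_rows", "payload": {"commands": "0.17 0 -0.5 0 0 0; 0 0 -0.8 0 0 0; 0 0 -0.8 0 0 0; 0 0 -0.8 0 0 0; 0 0 -0.8 0 0 0; 0 0 -0.6 0 0 0; 0 0 -0.3 0 0 0; 0 0 0 0 0 0; 0 0 0 0 0 0"}}

```text
time_s: 46.95
tcp_pos: [0.5468, 0.0552, 0.0537]
ee_rot: [[-0.99, 0.138, 0.002], [0.138, 0.99, 0.0], [-0.002, 0.001, -1.0]]
wrist_force: [0.6, 0.4, -0.1]
gripper_width: 0.805
gripper_force: 0.0
```

{"api": "play_rows", "payload": {"commands": "0 0 0 0 0 0; 0 0 0 0 0 0; 0 0 0 0 0 0; 0 0 0 0 0 0; 0 0 0 0 0 0; 0 0 0 0 0 0; 0 0 0 0 0 0", "grip": 30}}

```text
time_s: 47.65
tcp_pos: [0.5464, 0.055, 0.0528]
ee_rot: [[-0.99, 0.139, 0.0], [0.139, 0.99, 0.0], [-0.0, 0.0, -1.0]]
wrist_force: [0.2, -0.8, 1.5]
gripper_width: 0.413
gripper_force: 30.0
```

{"api": "play_rows", "payload": {"commands": "0 0 0.2 0 0 0; 0 0 0.5 0 0 0; 0 0 0.8 0 0 0; -0.2 0 0.8 0 0 0; -0.5 0 0.8 0 0 0; -0.8 0 0.8 0 0 0; -0.9 0 0.9 0 0 0; -0.9 0 0.9 0 0 0; -0.9 0 0.8 0 0 0; -0.8 0 0.5 0 0 0; -0.4 0 0 0 0 0; 0 0 0 0 0 0; 0 0 0 0 0 0"}}

```text
time_s: 48.95
tcp_pos: [0.3842, 0.055, 0.2618]
ee_rot: [[-0.99, 0.139, -0.001], [0.139, 0.99, -0.001], [0.001, -0.001, -1.0]]
wrist_force: [-0.6, 1.4, -1.4]
gripper_width: 0.414
gripper_force: 30.0
```

```bash
python3 - <<'E'
from h import *
go(ch(-47,62,8)+[0,0,.215],down(82))
E
```

```text
target [ 0.3786 -0.1827  0.243 ] units [-0.19 -7.92 -0.63] turn [ 0.   -0.01 -0.  ]
```

{"api": "play_rows", "payload": {"commands": "-0.16 -0.4 0 0 0 0; 0 -0.8 0 0 0 0; 0 -0.9 0 0 0 0; 0 -0.9 0 0 0 0; 0 -0.9 0 0 0 0; 0 -0.9 0 0 0 0; 0 -0.9 0 0 0 0; 0 -0.9 0 0 0 0; 0 -0.7 0 0 0 0; 0 -0.42 0 0 0 0; 0 0 0 0 0 0; 0 0 0 0 0 0"}}

```text
time_s: 50.15
tcp_pos: [0.3791, -0.1771, 0.2617]
ee_rot: [[-0.99, 0.14, -0.002], [0.14, 0.99, 0.0], [0.002, 0.0, -1.0]]
wrist_force: [-1.4, 0.3, -1.2]
gripper_width: 0.414
gripper_force: 30.0
```

```bash
python3 - <<'E'
from h import *
go(ch(-47,68,8)+[0,0,.057],down(82))
E
```

```text
target [ 0.3794 -0.1767  0.085 ] units [ 0.01  0.01 -5.89] turn [-0.   -0.02  0.01]
```

{"api": "play_rows", "payload": {"commands": "0 0 -0.4 0 0 0; 0 0 -0.8 0 0 0; 0 0 -0.8 0 0 0; 0 0 -0.8 0 0 0; 0 0 -0.8 0 0 0; 0 0 -0.8 0 0 0; 0 0 -0.7 0 0 0; 0 0 -0.5 0 0 0; 0 0 -0.2 0 0 0; 0 0 -0.05 0 0 0; 0 0 0 0 0 0; 0 0 0 0 0 0"}}

```text
time_s: 51.35
tcp_pos: [0.3802, -0.1766, 0.0879]
ee_rot: [[-0.99, 0.138, 0.002], [0.138, 0.99, -0.0], [-0.002, 0.0, -1.0]]
wrist_force: [0.2, -0.6, -0.3]
gripper_width: 0.412
gripper_force: 30.0
```

{"api": "play_rows", "payload": {"commands": "0 0 -0.05 0 0 0; 0 0 -0.05 0 0 0; 0 0 0 0 0 0; 0 0 0 0 0 0"}}

```text
time_s: 51.75
tcp_pos: [0.3794, -0.1767, 0.0842]
ee_rot: [[-0.99, 0.139, 0.0], [0.139, 0.99, -0.0], [-0.0, -0.0, -1.0]]
wrist_force: [0.8, -0.6, -0.7]
gripper_width: 0.411
gripper_force: 30.0
```

{"api": "play_rows", "payload": {"commands": "0 0 -0.04 0 0 0; 0 0 0 0 0 0; 0 0 0 0 0 0"}}

```text
time_s: 52.05
tcp_pos: [0.3794, -0.1766, 0.0829]
ee_rot: [[-0.99, 0.139, -0.0], [0.139, 0.99, -0.0], [0.0, -0.0, -1.0]]
wrist_force: [-0.5, 0.0, -0.7]
gripper_width: 0.413
gripper_force: 30.0
```

{"api": "play_rows", "payload": {"commands": "0 0 -0.04 0 0 0; 0 0 0 0 0 0; 0 0 0 0 0 0"}}

```text
time_s: 52.35
tcp_pos: [0.3794, -0.1766, 0.0817]
ee_rot: [[-0.99, 0.139, -0.0], [0.139, 0.99, -0.0], [0.0, -0.0, -1.0]]
wrist_force: [-0.2, 0.2, -1.0]
gripper_width: 0.414
gripper_force: 30.0
```

{"api": "play_rows", "payload": {"commands": "0 0 -0.04 0 0 0; 0 0 0 0 0 0; 0 0 0 0 0 0"}}

```text
time_s: 52.65
tcp_pos: [0.3797, -0.1767, 0.0807]
ee_rot: [[-0.99, 0.139, 0.0], [0.139, 0.99, -0.0], [-0.0, -0.0, -1.0]]
wrist_force: [-0.1, -0.2, 0.4]
gripper_width: 0.413
gripper_force: 30.0
```

Touching down; release (to 52 mm) and retreat.

{"api": "play_rows", "payload": {"commands": "0 0 0 0 0 0; 0 0 0 0 0 0; 0 0 0 0 0 0; 0 0 0.2 0 0 0; 0 0 0.5 0 0 0; 0 0 0.8 0 0 0; 0 0 0.9 0 0 0; 0 0 0.9 0 0 0; 0 0 0.9 0 0 0; 0 0 0.9 0 0 0; 0 0 0.9 0 0 0; 0 0.3 0.4 0 0 0; 0 0.6 0 0 0 0; 0 0.9 0 0 0 0; 0 1 0 0 0 0; 0 1 0 0 0 0; 0 1 0 0 0 0; 0 1 0 0 0 0; 0 0.5 0 0 0 0; 0 0 0 0 0 0", "grip": 52}}

```text
time_s: 54.65
tcp_pos: [0.3793, 0.0137, 0.273]
ee_rot: [[-0.991, 0.136, 0.001], [0.136, 0.991, 0.0], [-0.001, 0.001, -1.0]]
wrist_force: [-0.0, 0.0, 0.4]
gripper_width: 0.595
gripper_force: 0.0
```

```bash
python3 - <<'E'
from h import *
p,d,i=cap("wrist");C=cloud(i,d)
t,e,j=cap("top");D=cloud(j,e)
cv2.imwrite("pics/t10.png",np.hstack([cv2.resize(p,(400,300)),cv2.resize(t[150:300,150:350],(400,300))]))
for n,K in(("w",C),("t",D)):
    m=(K[...,2]>.086)&(K[...,2]<.098)&(abs(K[...,0]-.42)<.06)&(abs(K[...,1]-.11)<.06); q=K[m]; print(n,len(q), np.median(q,0) if len(q) else 0, (np.percentile(q,2,0)+np.percentile(q,98,0))/2 if len(q) else 0,np.ptp(q,0) if len(q) else 0)
    m=(K[...,2]>.048)&(K[...,2]<.064)&(abs(K[...,0]-.42)<.08)&(abs(K[...,1]-.11)<.08); q=K[m].astype(np.float32); print(n,len(q),cv2.minEnclosingCircle(q[:,:2]*1000) if len(q) else 0)
print(r.sense()["tcp_pos"])
E
python3 obj.py wrist .3797 -.1767 .125 .02; python3 obj.py top .3797 -.1767 .125 .02
```

```text
w 395 [0.40817351 0.11626117 0.09044317] [0.40909864 0.11663382 0.089595  ] [0.02524664 0.02641171 0.00732516]
w 1216 ((409.2627868652344, 116.85289001464844), 30.16570472717285)
t 8 [0.41829811 0.12025274 0.0878022 ] [0.4184749  0.12156194 0.08994416] [0.00488254 0.00979411 0.00584544]
t 116 ((421.7639465332031, 116.42272186279297), 26.832765579223633)
[0.37926182 0.01236532 0.27277474]
wrist 974 circle [ 369.6 -175.8] 28.6 mid [ 0.379  -0.1758  0.1227] ext [0.0338 0.0338 0.0052] z 0.1234
top 211 circle [ 367.6 -174.2] 28.9 mid [ 0.3697 -0.176   0.1253] ext [0.0512 0.0333 0.0091] z 0.1241
```

View pics/t10.png

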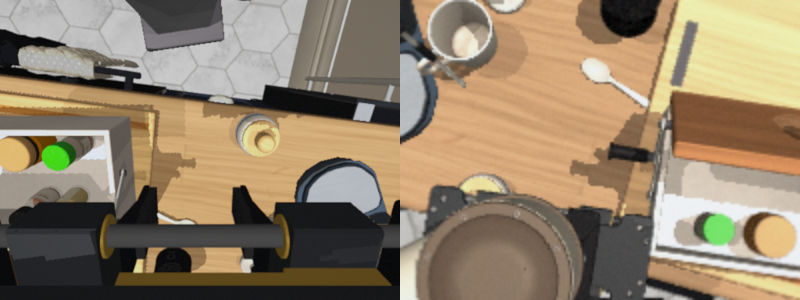

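The view shows the green and cork jars standing upright in the chest, and the crock knocked to about (0.409, 0.117).

{"api": "play_rows", "payload": {"commands": "0 0.4 0 0 0 0; 0.2 0.7 -0.3 0 0 0; 0.3 0.8 -0.6 0 0 0; 0.3 0.8 -0.7 0 0 0; 0.2 0.6 -0.7 0 0 0; 0 0.17 -0.7 0 0 0; 0 0 -0.5 0 0 0; 0 0 -0.3 0 0 0; 0 0 0 0 0 0; 0 0 0 0 0 0"}}

```text
time_s: 55.85
tcp_pos: [0.41, 0.1162, 0.1592]
ee_rot: [[-0.99, 0.139, 0.001], [0.139, 0.99, 0.0], [-0.001, 0.0, -1.0]]
wrist_force: [-0.7, -0.7, 0.6]
gripper_width: 0.597
gripper_force: 0.0
```

```bash
python3 obj.py wrist .409 .1167 .0905 .014;python3 - <<'E'
from h import *
go([.4091,.1167,.061],down(82))
E
```

```text
wrist 847 circle [409.5 117.3] 13.8 mid [0.4087 0.1174 0.0887] ext [0.0236 0.0242 0.007 ] z 0.0905
target [0.4091 0.1167 0.061 ] units [-0.03  0.01 -3.28] turn [-0.01  0.01  0.  ]
```

{"api": "play_rows", "payload": {"commands": "-0.02 0.03 -0.4 0 0 0; 0 0 -0.7 0 0 0; 0 0 -0.8 0 0 0; 0 0 -0.7 0 0 0; 0 0 -0.4 0 0 0; 0 0 -0.22 0 0 0; 0 0 0 0 0 0; 0 0 0 0 0 0"}}

```text
time_s: 56.7
tcp_pos: [0.4096, 0.1178, 0.0628]
ee_rot: [[-0.99, 0.139, 0.002], [0.139, 0.99, 0.001], [-0.002, 0.001, -1.0]]
wrist_force: [-0.0, 0.2, -0.6]
gripper_width: 0.598
gripper_force: 0.0
```

{"api": "play_rows", "payload": {"commands": "0 0 0 0 0 0; 0 0 0 0 0 0; 0 0 0 0 0 0; 0 0 0 0 0 0; 0 0 0 0 0 0; 0 0 0 0 0 0", "grip": 15}}

```text
time_s: 57.3
tcp_pos: [0.4089, 0.1174, 0.0622]
ee_rot: [[-0.99, 0.139, 0.0], [0.139, 0.99, 0.0], [-0.0, 0.0, -1.0]]
wrist_force: [-0.4, -0.4, 2.7]
gripper_width: 0.307
gripper_force: 30.0
```

{"api": "play_rows", "payload": {"commands": "0 0 0.2 0 0 0; 0 0 0.5 0 0 0; 0 0 0.8 0 0 0; 0 0 0.9 0 0 0; 0 0 0.9 0 0 0; 0 0 0.9 0 0 0; 0 0 0.9 0 0 0; 0 0 0.8 0 0 0; 0 0 0.4 0 0 0; 0 0 0 0 0 0; 0 0 0 0 0 0"}}

```text
time_s: 58.4
tcp_pos: [0.4077, 0.117, 0.2497]
ee_rot: [[-0.99, 0.139, -0.003], [0.139, 0.99, -0.001], [0.003, -0.001, -1.0]]
wrist_force: [-0.5, -0.6, -5.4]
gripper_width: 0.31
gripper_force: 30.0
```

```bash
python3 - <<'E'
from h import *
go(ch(-46,-86,8)+[0,0,.21],down(82))
print(ch(-46,-86,8))
E
```

```text
target [ 0.359  -0.3294  0.238 ] units [ -1.62 -14.88  -0.39] turn [ 0.   -0.02  0.  ]
[ 0.35897878 -0.32936109  0.028     ]
```

{"api": "play_rows", "payload": {"commands": "-0.3 -0.3 0 0 0 0; -0.5 -0.6 0 0 0 0; -0.5 -0.8 0 0 0 0; -0.32 -0.9 0 0 0 0; 0 -0.9 0 0 0 0; 0 -0.9 0 0 0 0; 0 -0.9 0 0 0 0; 0 -0.9 0 0 0 0; 0 -0.9 0 0 0 0; 0 -0.9 0 0 0 0; 0 -0.9 0 0 0 0; 0 -0.9 0 0 0 0; 0 -0.9 0 0 0 0; 0 -0.9 0 0 0 0; 0 -0.9 0 0 0 0; 0 -0.9 0 0 0 0; 0 -0.8 0 0 0 0; 0 -0.6 0 0 0 0; 0 -0.3 0 0 0 0; 0 0 0 0 0 0"}}

```text
time_s: 60.4
tcp_pos: [0.3592, -0.3358, 0.2498]
ee_rot: [[-0.99, 0.14, -0.002], [0.14, 0.99, 0.001], [0.003, 0.001, -1.0]]
wrist_force: [-0.5, 0.6, -5.0]
gripper_width: 0.309
gripper_force: 30.0
```

```bash
python3 - <<'E'
from h import *
go(ch(-46,-86,8)+[0,0,.067],down(82))
E
```

```text
target [ 0.359  -0.3294  0.095 ] units [-0.01  0.21 -5.16] turn [-0.01 -0.02  0.01]
```

{"api": "play_rows", "payload": {"commands": "0 0.15 -0.3 0 0 0; 0 0.07 -0.7 0 0 0; 0 0 -0.8 0 0 0; 0 0 -0.8 0 0 0; 0 0 -0.8 0 0 0; 0 0 -0.7 0 0 0; 0 0 -0.5 0 0 0; 0 0 -0.3 0 0 0; 0 0 -0.2 0 0 0; 0 0 0 0 0 0; 0 0 0 0 0 0"}}

```text
time_s: 61.5
tcp_pos: [0.3607, -0.3291, 0.0986]
ee_rot: [[-0.99, 0.138, 0.001], [0.138, 0.99, -0.001], [-0.001, -0.0, -1.0]]
wrist_force: [0.6, 0.0, -5.1]
gripper_width: 0.306
gripper_force: 30.0
```

{"api": "play_rows", "payload": {"commands": "0 0 -0.05 0 0 0; 0 0 -0.05 0 0 0; 0 0 0 0 0 0; 0 0 0 0 0 0"}}

```text
time_s: 61.9
tcp_pos: [0.3603, -0.3291, 0.0951]
ee_rot: [[-0.99, 0.139, 0.0], [0.139, 0.99, -0.0], [-0.0, -0.0, -1.0]]
wrist_force: [-0.1, -0.4, -5.1]
gripper_width: 0.305
gripper_force: 30.0
```

{"api": "play_rows", "payload": {"commands": "0 0 -0.04 0 0 0; 0 0 0 0 0 0; 0 0 0 0 0 0"}}

```text
time_s: 62.2
tcp_pos: [0.3602, -0.329, 0.0937]
ee_rot: [[-0.99, 0.139, -0.0], [0.139, 0.99, 0.0], [0.0, 0.0, -1.0]]
wrist_force: [0.1, 0.2, -4.9]
gripper_width: 0.31
gripper_force: 30.0
```

{"api": "play_rows", "payload": {"commands": "0 0 -0.05 0 0 0; 0 0 -0.03 0 0 0; 0 0 0 0 0 0; 0 0 0 0 0 0"}}

```text
time_s: 62.6
tcp_pos: [0.3602, -0.329, 0.0913]
ee_rot: [[-0.99, 0.139, -0.0], [0.139, 0.99, 0.0], [0.0, 0.0, -1.0]]
wrist_force: [-0.1, 0.4, -4.6]
gripper_width: 0.307
gripper_force: 30.0
```

{"api": "play_rows", "payload": {"commands": "0 0 -0.04 0 0 0; 0 0 0 0 0 0; 0 0 0 0 0 0"}}

```text
time_s: 62.9
tcp_pos: [0.3605, -0.3291, 0.0903]
ee_rot: [[-0.99, 0.139, 0.0], [0.139, 0.99, -0.0], [-0.0, -0.0, -1.0]]
wrist_force: [0.4, -0.9, -3.3]
gripper_width: 0.313
gripper_force: 30.0
```

{"api": "play_rows", "payload": {"commands": "0 0 -0.03 0 0 0; 0 0 0 0 0 0; 0 0 0 0 0 0"}}

```text
time_s: 63.2
tcp_pos: [0.3605, -0.3292, 0.0902]
ee_rot: [[-0.99, 0.138, 0.001], [0.138, 0.99, -0.001], [-0.001, -0.001, -1.0]]
wrist_force: [-1.5, 1.3, 6.0]
gripper_width: 0.307
gripper_force: 30.0
```

{"api": "play_rows", "payload": {"commands": "0 0 0.03 0 0 0; 0 0 0 0 0 0; 0 0 0 0 0 0; 0 0 0.2 0 0 0; 0 0 0.5 0 0 0; 0 0 0.8 0 0 0; 0 0 0.9 0 0 0; 0 0 0.9 0 0 0; 0 0 0.9 0 0 0; 0 0 0.9 0 0 0; 0 0.3 0.9 0 0 0; 0 0.6 0.3 0 0 0; 0 0.9 0 0 0 0; 0 1 0 0 0 0; 0 1 0 0 0 0; 0 1 0 0 0 0; 0 1 0 0 0 0; 0 1 0 0 0 0; 0 1 0 0 0 0; 0 1 0 0 0 0", "grip": 52}}

```text
time_s: 65.2
tcp_pos: [0.36, -0.0639, 0.2797]
ee_rot: [[-0.99, 0.139, 0.001], [0.139, 0.99, 0.0], [-0.001, 0.0, -1.0]]
wrist_force: [0.5, 0.0, -0.1]
gripper_width: 0.597
gripper_force: 0.0
```

{"api": "play_rows", "payload": {"commands": "0 1 0 0 0 0; 0 1 0 0 0 0; 0 1 0 0 0 0; 0 0.9 0 0 0 0; 0 0.5 0 0 0 0.87; 0 0 0 0 0 0.87; 0 0 0 0 0 0.87; 0 0 0 0 0 0.87; 0 0 0 0 0 0.87; 0 0 0 0 0 0.87; 0 0 0 0 0 0.87; 0 0 0 0 0 0.87; 0 0 0 0 0 0.87; 0 0 0 0 0 0.87; 0 0 0 0 0 0.87; 0 0 0 0 0 0.87; 0 0 0 0 0 0; 0 0 0 0 0 0", "grip": 0}}

```text
time_s: 67.0
tcp_pos: [0.3602, 0.0669, 0.2794]
ee_rot: [[-0.146, -0.989, 0.0], [-0.989, 0.146, 0.0], [-0.0, -0.0, -1.0]]
wrist_force: [1.2, 0.4, 0.1]
gripper_width: 0.006
gripper_force: 0.0
```

```bash
python3 lid.py top; python3 obj.py top .3605 -.3292 .119 .014; python3 - <<'E'
from h import *
go(ch(55,290,137),down(172)); go(ch(55,205,137)); go(ch(-20,290,137))
p,d,i=cap("top");t=p;q,_,_=cap("scene");w,_,_=cap("wrist")
cv2.imwrite("pics/t11.png",np.hstack([cv2.resize(t[150:300,240:440],(400,300)),cv2.resize(q[80:280,200:467],(400,300))]))
L=(cloud(i,d)-O)@Rc*1000
m=(L[...,1]>170)&(L[...,1]<212)&(abs(L[...,0])<60)&(L[...,2]>140)&(L[...,2]<185);k=L[m];print(len(k),np.percentile(k,[5,50,95],axis=0) if len(k) else 0)
E
```

```text
top 4039 inliers,angle,face (np.int64(3125), np.float64(1.17), 18) top z 292.5493079800363 min x 20.869148346336704
top 99 circle [ 359.4 -326.9] 13.7 mid [ 0.3598 -0.3266  0.1181] ext [0.0216 0.024  0.0089] z 0.1184
target [0.5113 0.0289 0.157 ] units [ 5.04 -1.27 -4.08] turn [-0.    0.    0.04]
target [ 0.4995 -0.0552  0.157 ] units [ 4.64 -4.07 -4.08] turn [0. 0. 0.]
target [0.4371 0.0394 0.157 ] units [ 2.56 -0.92 -4.08] turn [0. 0. 0.]
128 [[ 15.87272457 172.52998305 150.85561735]
 [ 22.81208416 190.97109007 156.09708475]
 [ 30.17476322 208.81083739 159.60634538]]
```

View pics/t11.png

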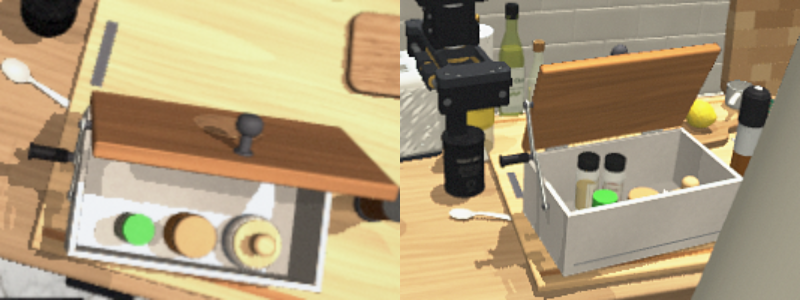

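All three items stand inside the chest, and the stay is straight with its knob at about (50,153). Now I'll break the stay from behind the knob.

{"api": "play_rows", "payload": {"commands": "0 0 -0.4 0 0 0; 0.2 -0.1 -0.7 0 0 0; 0.4 -0.1 -0.8 0 0 0; 0.7 -0.2 -0.8 0 0 0; 0.8 -0.2 -0.8 0 0 0; 0.8 -0.2 -0.58 0 0 0; 0.8 -0.2 0 0 0 0; 0.8 -0.2 0 0 0 0; 0.4 -0.07 0 0 0 0; 0.14 0 0 0 0 0; 0 0 0 0 0 0; 0 -0.3 0 0 0 0; -0.05 -0.5 0 0 0 0; -0.1 -0.6 0 0 0 0; -0.1 -0.6 0 0 0 0; -0.1 -0.5 0 0 0 0; -0.05 -0.3 0 0 0 0; 0 0 0 0 0 0; 0 0 0 0 0 0"}}

```text
time_s: 69.15
tcp_pos: [0.4994, -0.0552, 0.1569]
ee_rot: [[-0.144, -0.99, 0.0], [-0.99, 0.144, 0.0], [-0.0, -0.0, -1.0]]
wrist_force: [-0.7, 0.1, 0.0]
gripper_width: 0.007
gripper_force: 0.0
```

```bash
python3 stay.py; python3 -c "
from h import *
s=r.sense();print(Rc.T@(s['tcp_pos']-O)*1000)"
```

```text
knob wrist 12 [ 46.49761115 193.66044326 158.90060654] [ 49.46326042 193.98052943 179.13477119] [ 47.31743374 193.90687925 165.47224793]
[ 0.07798296  0.92647364 -0.63801281]
[ 55.01193738 205.31626821 136.831043  ]
```

{"api": "play_rows", "payload": {"commands": "-0.2 0.03 0 0 0 0; -0.2 0.03 0 0 0 0; -0.15 0.02 0 0 0 0; -0.1 0.01 0 0 0 0; -0.1 0.01 0 0 0 0; 0 0 0 0 0 0"}}

```text
time_s: 69.8
tcp_pos: [0.4775, -0.0519, 0.1574]
ee_rot: [[-0.143, -0.99, 0.002], [-0.99, 0.143, 0.0], [-0.0, -0.002, -1.0]]
wrist_force: [1.9, -0.1, 1.6]
gripper_width: 0.009
gripper_force: 1.2
```

{"api": "play_rows", "payload": {"commands": "-0.1 0.01 0 0 0 0; -0.1 0.01 0 0 0 0; -0.1 0.02 0 0 0 0; 0 0 0 0 0 0"}}

```text
time_s: 70.2
tcp_pos: [0.4685, -0.0509, 0.1576]
ee_rot: [[-0.143, -0.99, 0.002], [-0.99, 0.143, 0.0], [-0.0, -0.002, -1.0]]
wrist_force: [2.1, -0.4, 5.6]
gripper_width: 0.009
gripper_force: 2.8
```

```bash
python3 lid.py top; python3 stay.py; python3 -c "
from h import *
s=r.sense();print(Rc.T@(s['tcp_pos']-O)*1000)"
```

```text
top 4042 inliers,angle,face (np.int64(3118), np.float64(1.17), 18) top z 292.38557489173644 min x 20.827923755232376
[ 2.50022325 -0.68294803  6.11801859]
[ 23.79321375 205.01252529 137.5394963 ]
```

```bash
python3 - <<'E'
from h import *
p,d,i=cap("top");L=(cloud(i,d)-O)@Rc*1000
m=(L[...,1]>155)&(L[...,1]<212)&(abs(L[...,0])<60)&(L[...,2]>135)&(L[...,2]<185);k=L[m];print(len(k),np.percentile(k,[5,50,95],axis=0) if len(k) else 0)
t=cv2.resize(p[160:280,220:340],(400,400),interpolation=cv2.INTER_CUBIC)
w,_,_=cap("wrist"); cv2.imwrite("pics/t12.png",np.hstack([t,cv2.resize(w,(400,400))]))
E
```

```text
0 0
```

View pics/t12.png

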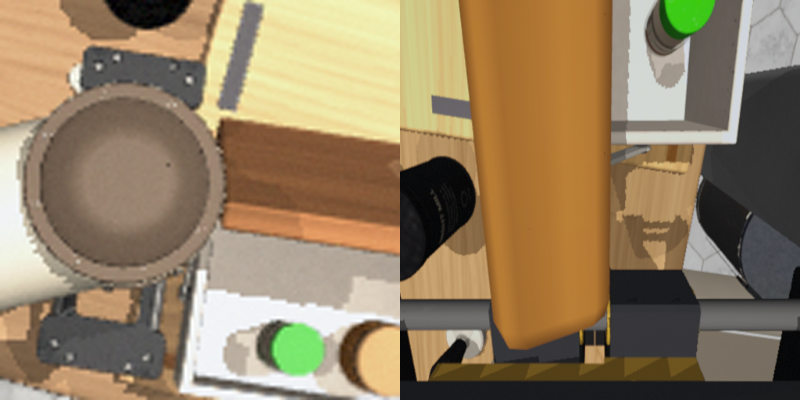

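{"api": "play_rows", "payload": {"commands": "-0.1 0.01 0 0 0 0; -0.05 0.01 0 0 0 0; 0 0 0 0 0 0; 0 0 0 0 0 0"}}

```text
time_s: 70.8
tcp_pos: [0.4643, -0.0503, 0.1575]
ee_rot: [[-0.143, -0.99, 0.002], [-0.99, 0.143, -0.0], [-0.0, -0.002, -1.0]]
wrist_force: [2.1, -0.9, 5.4]
gripper_width: 0.004
gripper_force: 2.9
```

```bash
python3 lid.py top; python3 stay.py
```

```text
top 4034 inliers,angle,face (np.int64(3112), np.float64(1.17), 18) top z 292.3438945419349 min x 20.717503627140378
knob wrist 1007 [ 10.86954346 170.0330692  149.90234588] [ 28.59325721 193.99359753 179.91598941] [ 22.50970426 182.06136248 155.87613821]
[ 2.25634458 -0.11691806  5.57990767]
```

{"api": "play_rows", "payload": {"commands": "0 0 0.4 0 0 0; 0 0 0.6 0 0 0; 0.4 -0.05 0 0 0 0; 0.5 -0.07 0 0 0 0; 0.4 -0.06 0 0 0 0; 0 0.05 0 0 0 0; 0 0 0 0 0 0; 0 0 -0.5 0 0 0; 0 0 -0.7 0 0 0; 0 0 -0.4 0 0 0; 0 0 -0.2 0 0 0; 0 0 0 0 0 0; 0 0 0 0 0 0"}}

```text
time_s: 72.2
tcp_pos: [0.5029, -0.0542, 0.1333]
ee_rot: [[-0.143, -0.99, 0.001], [-0.99, 0.143, -0.0], [-0.0, -0.001, -1.0]]
wrist_force: [0.3, -0.3, 0.2]
gripper_width: 0.005
gripper_force: 0.0
```

```bash
python3 lid.py top; python3 stay.py; python3 -c "
from h import *
s=r.sense();print(Rc.T@(s['tcp_pos']-O)*1000)"
```

```text
top 4035 inliers,angle,face (np.int64(3111), np.float64(1.17), 18) top z 292.40452435731356 min x 20.793538146273885
[-0.09817411 -0.14029406  0.60082739]
[ 58.35271464 206.58632727 113.60988252]
```

{"api": "play_rows", "payload": {"commands": "-0.2 0.03 0 0 0 0; -0.2 0.03 0 0 0 0; -0.15 0.02 0 0 0 0; -0.1 0.01 0 0 0 0; 0 0 0 0 0 0"}}

```text
time_s: 72.8
tcp_pos: [0.4831, -0.0514, 0.1333]
ee_rot: [[-0.143, -0.99, 0.002], [-0.99, 0.143, 0.0], [-0.0, -0.002, -1.0]]
wrist_force: [0.9, -0.3, 0.8]
gripper_width: -0.0
gripper_force: 0.5
```

{"api": "play_rows", "payload": {"commands": "-0.1 0.01 0 0 0 0; -0.1 0.01 0 0 0 0; 0 0 0 0 0 0"}}

```text
time_s: 73.1
tcp_pos: [0.4764, -0.0509, 0.1327]
ee_rot: [[-0.144, -0.99, -0.001], [-0.99, 0.144, 0.0], [-0.0, 0.001, -1.0]]
wrist_force: [0.7, -0.1, -0.1]
gripper_width: 0.004
gripper_force: 0.3
```

{"api": "play_rows", "payload": {"commands": "-0.1 0.01 0 0 0 0; -0.1 0.01 0 0 0 0; 0 0 0 0 0 0"}}

```text
time_s: 73.4
tcp_pos: [0.4702, -0.0503, 0.1326]
ee_rot: [[-0.144, -0.99, -0.001], [-0.99, 0.144, 0.0], [0.0, 0.001, -1.0]]
wrist_force: [0.3, -0.4, 0.8]
gripper_width: 0.006
gripper_force: 0.2
```

```bash
python3 lid.py top; python3 stay.py
```

```text
top 4218 inliers,angle,face (np.int64(3330), np.float64(1.1500000000000001), 18) top z 291.2946627851143 min x 17.652586694116135
knob wrist 1595 [ -0.56721519 170.02511616 157.4617419 ] [ 14.98947161 193.76598267 166.62546427] [  8.0789901  180.29837164 164.04776616]
[ 0.8077563   0.02636577 -0.23845911]
```

{"api": "play_rows", "payload": {"commands": "-0.1 0.01 0 0 0 0; -0.1 0.01 0 0 0 0; -0.08 0.01 0 0 0 0; 0 0 0 0 0 0"}}

```text
time_s: 73.9
tcp_pos: [0.4618, -0.0494, 0.1326]
ee_rot: [[-0.144, -0.99, -0.001], [-0.99, 0.144, 0.0], [0.0, 0.001, -1.0]]
wrist_force: [0.4, 0.8, -0.2]
gripper_width: 0.008
gripper_force: 0.1
```

```bash
python3 lid.py top; python3 stay.py; python3 -c "
from h import *
s=r.sense();print(Rc.T@(s['tcp_pos']-O)*1000)"
```

```text
top 4623 inliers,angle,face (np.int64(3756), np.float64(1.11), 18) top z 288.5757374420757 min x 11.111343754217959
knob wrist 1537 [ -9.93663597 170.0171126  158.65817213] [ 11.49418468 193.95976242 169.37593119] [ -0.7700225  179.64290858 166.65827632]
[ 0.53949934 -0.40044724 -0.00344261]
[ 16.97116272 205.5027085  112.51583269]
```

{"api": "play_rows", "payload": {"commands": "0.3 0 0 0 0 0; 0.1 0.5 0 0 0 0; 0 0.8 0 0 0 0; 0 0.8 0.3 0 0 0; -0.3 0.3 0.7 0 0 -0.87; -0.5 0 0.9 0 0 -0.87; -0.5 0 0.9 0 0 -0.87; -0.5 0 0.9 0 0 -0.87; -0.5 0 0.9 0 0 -0.87; 0 0 0.9 0 0 -0.87; 0 0 0.9 0 0 -0.87; 0 0 0.9 0 0 -0.87; 0 0 0.9 0 0 -0.87; 0 0 0.6 0 0 -0.87; 0 0 0 0 0 -0.87; 0 0 0 0 0 -0.92; 0 0 0 0 0 0; 0 0 0 0 0 0", "grip": 60}}

```text
time_s: 75.8
tcp_pos: [0.4057, 0.0226, 0.3965]
ee_rot: [[-0.99, 0.143, -0.001], [0.143, 0.99, -0.0], [0.001, -0.0, -1.0]]
wrist_force: [-0.6, 0.7, 0.5]
gripper_width: 0.69
gripper_force: 0.0
```

```bash
python3 lid.py top; python3 - <<'E'
from h import *
def K(a):
    b=a+np.arctan2(48,155); rr=np.hypot(155,48); return ch(90-rr*np.cos(b),0,115+rr*np.sin(b))
k=K(1.11); print(k); go(k+[0,-.0025,.12],down(82)); print(r.sense()["joints"].round(1))
p,d,i=cap("top");C=cloud(i,d);g=(p.max(2)<90)&(np.linalg.norm(C-k,axis=2)<.03);q=C[g];print(len(q),np.median(q,0),q.min(0),q.max(0))
E
```

```text
top 4614 inliers,angle,face (np.int64(3737), np.float64(1.11), 18) top z 288.6124798818361 min x 11.155271926865863
[ 0.47994747 -0.25951696  0.29517705]
target [ 0.4799 -0.262   0.4152] units [ 2.48 -9.49  0.62] turn [ 0.   -0.    0.03]
[  26.3   -4.9   -4.9   -0.   -90.  -124.6]
155 [ 0.47405494 -0.25617267  0.29963198] [ 0.45117919 -0.27202779  0.27775218] [ 0.49256397 -0.24825752  0.30994629]
```

{"api": "play_rows", "payload": {"commands": "0.2 -0.4 0.2 0 0 0; 0.3 -0.9 0.2 0 0 0; 0.3 -0.9 0.2 0 0 0; 0.3 -0.9 0 0 0 0; 0.3 -0.9 0 0 0 0; 0.3 -0.9 0 0 0 0; 0.3 -0.9 0 0 0 0; 0.3 -0.9 0 0 0 0; 0.18 -0.9 0 0 0 0; 0 -0.9 0 0 0 0; 0 -0.7 0 0 0 0; 0 -0.29 -0.2 0 0 0; 0 0 -0.5 0 0 0; 0 0 -0.7 0 0 0; 0 0 0 0 0 0; 0 0 0 0 0 0"}}

```text
time_s: 77.5
tcp_pos: [0.4799, -0.2619, 0.3729]
ee_rot: [[-0.989, 0.145, -0.001], [0.145, 0.989, -0.0], [0.001, -0.001, -1.0]]
wrist_force: [0.3, 0.8, 0.4]
gripper_width: 0.692
gripper_force: 0.0
```

```bash
python3 lid.py top;  python3 - <<'E'
from h import *
k=np.array([.480,-.262,.295]); go(k-[0,0,.019],down(82))
p,d,i=cap("wrist");C=cloud(i,d);g=(p.max(2)<110)&(np.linalg.norm(C-k,axis=2)<.03)&(C[...,2]>.285);q=C[g];print(len(q),np.median(q,0),q.min(0),q.max(0))
E
```

```text
top 1429 inliers,angle,face (np.int64(886), np.float64(1.11), 18) top z 289.3032879969404 min x 10.944910435342996
target [ 0.48  -0.262  0.276] units [-0.01  0.   -3.26] turn [0.01 0.01 0.04]
1037 [ 0.4734949  -0.2602933   0.30126283] [ 0.45066372 -0.27407349  0.28531355] [ 0.48978711 -0.24916104  0.30881923]
```

{"api": "play_rows", "payload": {"commands": "-0.1 0.02 -0.5 0 0 0; 0 0 -0.7 0 0 0; 0 0 -0.8 0 0 0; 0 0 -0.7 0 0 0; 0 0 -0.4 0 0 0; 0 0 -0.16 0 0 0; 0 0 0 0 0 0; 0 0 0 0 0 0"}}

```text
time_s: 78.4
tcp_pos: [0.4777, -0.2618, 0.2763]
ee_rot: [[-0.989, 0.146, 0.002], [0.146, 0.989, -0.001], [-0.002, -0.001, -1.0]]
wrist_force: [-0.2, 0.4, 0.1]
gripper_width: 0.69
gripper_force: 0.0
```

{"api": "play_rows", "payload": {"commands": "0 0 0 0 0 0; 0 0 0 0 0 0; 0 0 0 0 0 0; 0 0 0 0 0 0; 0 0 0 0 0 0; 0 0 0 0 0 0; 0 0 0 0 0 0", "grip": 15}}

```text
time_s: 79.1
tcp_pos: [0.477, -0.2614, 0.275]
ee_rot: [[-0.989, 0.146, 0.0], [0.146, 0.989, 0.0], [-0.0, 0.0, -1.0]]
wrist_force: [-1.4, 1.2, 1.0]
gripper_width: 0.278
gripper_force: 30.0
```

```bash
python3 lid.py top;  python3 - <<'E'
from h import *
def K(a): 
    b=a+np.arctan2(48,155); rr=np.hypot(155,48); return ch(90-rr*np.cos(b),0,115+rr*np.sin(b))
A=np.linspace(1.11,0,21); P=np.array([K(a) for a in A]); print(r.sense()["tcp_pos"],P[0])
for a,u in zip(A[1:],np.diff(P,axis=0)/.03): print(round(a,2),*np.round(u,2))
E
```

```text
top 993 inliers,angle,face (np.int64(393), np.float64(1.1), 18) top z 289.5623819197634 min x 10.707312176546345
[ 0.47694458 -0.26145638  0.27499623] [ 0.47994747 -0.25951696  0.29517705]
1.05 -0.29 0.04 -0.06
1.0 -0.29 0.04 -0.07
0.94 -0.28 0.04 -0.09
0.89 -0.28 0.04 -0.1
0.83 -0.27 0.04 -0.12
0.78 -0.27 0.04 -0.13
0.72 -0.26 0.04 -0.15
0.67 -0.25 0.04 -0.16
0.61 -0.24 0.03 -0.18
0.56 -0.23 0.03 -0.19
0.5 -0.22 0.03 -0.2
0.44 -0.21 0.03 -0.22
0.39 -0.2 0.03 -0.23
0.33 -0.18 0.03 -0.24
0.28 -0.17 0.02 -0.25
0.22 -0.16 0.02 -0.26
0.17 -0.14 0.02 -0.26
0.11 -0.13 0.02 -0.27
0.06 -0.11 0.02 -0.28
0.0 -0.1 0.01 -0.28
```

{"api": "play_rows", "payload": {"commands": "-0.15 0.02 -0.03 0 0 0; -0.29 0.04 -0.06 0 0 0; -0.29 0.04 -0.08 0 0 0; -0.28 0.04 -0.1 0 0 0; -0.28 0.04 -0.11 0 0 0; 0 0 0 0 0 0"}}

```text
time_s: 79.75
tcp_pos: [0.4355, -0.2556, 0.2629]
ee_rot: [[-0.989, 0.147, -0.004], [0.147, 0.989, 0.001], [0.004, 0.001, -1.0]]
wrist_force: [-3.6, 2.1, 0.6]
gripper_width: 0.278
gripper_force: 30.0
```

```bash
python3 lid.py top scene; python3 - <<'E'
from h import *
print(r.sense()["tcp_pos"],r.sense()["wrist_force"])
E
```

```text
top 488 inliers,angle,face (np.int64(157), np.float64(0.78), 18) top z 265.918628553197 min x -30.720372820694962
scene 1563 inliers,angle,face (np.int64(1198), np.float64(0.86), 0) top z 262.6729501582598 min x -29.88315677005912
[ 0.43606707 -0.25574379  0.26309081] [-4.0349679   3.66300755  2.95486826]
```

{"api": "play_rows", "payload": {"commands": "-0.27 0.04 -0.12 0 0 0; -0.27 0.04 -0.13 0 0 0; -0.26 0.04 -0.15 0 0 0; -0.25 0.04 -0.16 0 0 0; -0.24 0.03 -0.18 0 0 0; -0.23 0.03 -0.19 0 0 0; -0.22 0.03 -0.2 0 0 0; -0.21 0.03 -0.22 0 0 0; 0 0 0 0 0 0"}}

```text
time_s: 80.75
tcp_pos: [0.3786, -0.2476, 0.2215]
ee_rot: [[-0.989, 0.147, -0.002], [0.147, 0.989, 0.001], [0.002, 0.0, -1.0]]
wrist_force: [3.5, -2.6, -7.9]
gripper_width: 0.275
gripper_force: 29.9
```

```bash
python3 lid.py top scene; python3 - <<'E'
from h import *
s=r.sense();t=s["tcp_pos"]-O;q=Rc.T@t*1000;print(s["tcp_pos"],s["wrist_force"]); z=q[2]+19;
print("angle from TCP",np.arctan2(z-115,90-q[0])-np.arctan2(48,155),"radius",np.hypot(z-115,90-q[0]),"exp 162.3")
E
```

```text
top 2566 inliers,angle,face (np.int64(2365), np.float64(0.41000000000000003), 18) top z 165.94423761715606 min x 19.43631430741148
scene 384 inliers,angle,face (np.int64(359), np.float64(0.42), 18) top z 239.08921361757174 min x -58.83149584254228
[ 0.37911736 -0.24769062  0.22199079] [ 1.84513618 -3.03438849 -6.03113563]
angle from TCP 0.39352002357349086 radius 165.7433487632361 exp 162.3
```

{"api": "play_rows", "payload": {"commands": "-0.17 0.03 -0.23 0 0 0; -0.16 0.03 -0.24 0 0 0; -0.15 0.02 -0.25 0 0 0; -0.13 0.02 -0.26 0 0 0; -0.11 0.02 -0.26 0 0 0; -0.1 0.02 -0.26 0 0 0; 0 0 0 0 0 0; 0 0 0 0 0 0"}}

```text
time_s: 81.65
tcp_pos: [0.3508, -0.2436, 0.1764]
ee_rot: [[-0.989, 0.147, -0.009], [0.147, 0.989, 0.001], [0.009, -0.001, -1.0]]
wrist_force: [-6.2, -5.9, -1.8]
gripper_width: 0.272
gripper_force: 30.0
```

{"api": "play_rows", "payload": {"commands": "-0.05 0.01 -0.12 0 0 0; -0.04 0.01 -0.12 0 0 0; 0 0 0 0 0 0; 0 0 0 0 0 0"}}

```text
time_s: 82.05
tcp_pos: [0.348, -0.2432, 0.1694]
ee_rot: [[-0.989, 0.147, -0.009], [0.147, 0.989, 0.0], [0.009, -0.001, -1.0]]
wrist_force: [-6.1, -7.0, -1.6]
gripper_width: 0.27
gripper_force: 30.0
```

```bash
python3 lid.py top scene
```

```text
top 53 inliers,angle,face (np.int64(52), np.float64(0.08), 18) top z 142.44952767383978 min x -27.281679639803055
scene few 26
```

{"api": "play_rows", "payload": {"commands": "-0.02 0 -0.07 0 0 0; -0.02 0 -0.06 0 0 0; 0 0 0 0 0 0; 0 0 0 0 0 0"}}

```text
time_s: 82.55
tcp_pos: [0.3467, -0.2431, 0.1656]
ee_rot: [[-0.989, 0.147, -0.009], [0.147, 0.989, 0.001], [0.009, -0.001, -1.0]]
wrist_force: [-7.7, -5.6, -0.7]
gripper_width: 0.277
gripper_force: 30.0
```

{"api": "play_rows", "payload": {"commands": "-0.02 0 -0.05 0 0 0; 0 0 -0.05 0 0 0; 0 0 0 0 0 0; 0 0 0 0 0 0"}}

```text
time_s: 82.95
tcp_pos: [0.346, -0.243, 0.1631]
ee_rot: [[-0.989, 0.147, -0.009], [0.147, 0.989, 0.001], [0.009, -0.001, -1.0]]
wrist_force: [-9.6, -4.0, 4.1]
gripper_width: 0.278
gripper_force: 30.0
```

{"api": "play_rows", "payload": {"commands": "0.05 0 -0.05 0 0 0; 0 0 -0.03 0 0 0; 0 0 0 0 0 0; 0 0 0 0 0 0"}}

```text
time_s: 83.35
tcp_pos: [0.3462, -0.2431, 0.1628]
ee_rot: [[-0.989, 0.146, -0.012], [0.146, 0.989, 0.0], [0.012, -0.002, -1.0]]
wrist_force: [-15.5, 0.4, 17.7]
gripper_width: 0.275
gripper_force: 30.1
```

```bash
python3 - <<'E'
from h import *
p,d,i=cap("top");L=(cloud(i,d)-O)@Rc*1000
for x in(-40,0,40,80):
    print(x,[round(float(np.median(q)),1) if len(q:=L[(abs(L[...,0]-x)<8)&(abs(L[...,1]-y)<8)][:,2])>5 else None for y in(-130,-90,-60,60,100,130)])
print(r.sense()["wrist_force"])
E
```

```text
-40 [None, None, None, 501.9, 506.0, 507.4]
0 [132.9, 132.9, 132.5, 133.0, 133.2, 132.8]
40 [132.9, 132.6, 133.3, 132.7, 132.7, 132.7]
80 [132.5, 132.6, 132.7, 132.5, 133.0, 133.4]
[-15.99614695   0.59029082  18.51623023]
```

{"api": "play_rows", "payload": {"commands": "-0.05 0 0.07 0 0 0; 0 0 0 0 0 0"}}

```text
time_s: 83.6
tcp_pos: [0.3461, -0.243, 0.163]
ee_rot: [[-0.989, 0.147, -0.008], [0.147, 0.989, 0.0], [0.008, -0.001, -1.0]]
wrist_force: [-8.2, -4.9, 3.6]
gripper_width: 0.278
gripper_force: 30.0
```

{"api": "play_rows", "payload": {"commands": "0 0 0 0 0 0; 0 0 0 0 0 0; 0 0 0 0 0 0; 0 0 0 0 0 0; 0 0 0 0 0 0; 0 0 0 0 0 0; 0 0 0.3 0 0 0; 0 0 0.6 0 0 0; 0 0 0.9 0 0 0; 0 0 0.9 0 0 0; 0 0 0.9 0 0 0; 0 0 0.9 0 0 0; 0 0 0.4 0 0 0; 0 0 0 0 0 0", "grip": 87}}

```text
time_s: 85.0
tcp_pos: [0.3514, -0.2431, 0.3123]
ee_rot: [[-0.989, 0.146, 0.004], [0.146, 0.989, -0.001], [-0.004, -0.0, -1.0]]
wrist_force: [0.8, -0.2, 0.4]
gripper_width: 1.0
gripper_force: 0.0
```

```bash
python3 - <<'E'
from h import *
go([.409,-.499,.30],down(82))
p,d,i=cap("top");C=cloud(i,d);L=(C-O)@Rc*1000
print([round(float(np.median(q)),1) if len(q:=L[(abs(L[...,0]-20)<8)&(abs(L[...,1]-y)<8)][:,2])>5 else None for y in(-130,-60,0,60,130)])
m=(L[...,1]>165)&(L[...,1]<215)&(L[...,2]>80)&(L[...,2]<190)&(abs(L[...,0])<130);q=L[m];print(len(q),np.median(q,0) if len(q) else 0)
E
```

```text
target [ 0.409 -0.499  0.3  ] units [ 1.92 -8.53 -0.41] turn [0.01 0.03 0.05]
[132.4, 133.1, 133.4, 132.8, 133.2]
0 0
```

{"api": "play_rows", "payload": {"commands": "0.1 -0.4 0 0 0 0.05; 0.2 -0.8 0 0 0 0; 0.3 -0.9 0 0 0 0; 0.3 -0.9 0 0 0 0; 0.3 -0.9 0 0 0 0; 0.3 -0.9 0 0 0 0; 0.3 -0.9 0 0 0 0; 0.12 -0.9 0 0 0 0; 0 -0.9 0 0 0 0; 0 -0.6 0 0 0 0; 0 -0.43 0 0 0 0; 0 0 0 0 0 0; 0 0 0 0 0 0"}}

```text
time_s: 86.35
tcp_pos: [0.408, -0.4983, 0.3096]
ee_rot: [[-0.99, 0.139, -0.001], [0.139, 0.99, 0.002], [0.002, 0.001, -1.0]]
wrist_force: [1.0, 0.0, 0.4]
gripper_width: 0.998
gripper_force: 0.0
```

```bash
python3 - <<'E'
from h import *
p,d,i=cap("wrist");C=cloud(i,d)
q=C[(C[...,2]>.19)&(C[...,2]<.24)&(abs(C[...,0]-.41)<.06)&(abs(C[...,1]+.5)<.06)];print(q.min(0),q.max(0),(q.min(0)+q.max(0))/2)
go([.409,-.499,.168],down(82))
E
```

```text
[ 0.38552758 -0.52267883  0.19019581] [ 0.43274451 -0.47547279  0.22659797] [ 0.40913605 -0.49907581  0.20839689]
target [ 0.409 -0.499  0.168] units [ 0.03 -0.03 -4.74] turn [-0.01 -0.   -0.01]
```

{"api": "play_rows", "payload": {"commands": "0.03 -0.03 -0.4 0 0 0; 0 0 -0.7 0 0 0; 0 0 -0.8 0 0 0; 0 0 -0.8 0 0 0; 0 0 -0.8 0 0 0; 0 0 -0.6 0 0 0; 0 0 -0.4 0 0 0; 0 0 -0.24 0 0 0; 0 0 0 0 0 0; 0 0 0 0 0 0"}}

```text
time_s: 87.4
tcp_pos: [0.4096, -0.5, 0.1693]
ee_rot: [[-0.99, 0.138, 0.001], [0.138, 0.99, -0.001], [-0.001, -0.001, -1.0]]
wrist_force: [0.0, -0.3, 0.9]
gripper_width: 1.001
gripper_force: 0.0
```

{"api": "play_rows", "payload": {"commands": "0 0 0 0 0 0; 0 0 0 0 0 0; 0 0 0 0 0 0; 0 0 0 0 0 0; 0 0 0 0 0 0; 0 0 0 0 0 0; 0 0 0 0 0 0; 0 0 0 0 0 0", "grip": 35}}

```text
time_s: 88.2
tcp_pos: [0.4091, -0.4996, 0.1684]
ee_rot: [[-0.99, 0.139, -0.0], [0.139, 0.99, 0.0], [0.0, 0.0, -1.0]]
wrist_force: [0.2, -0.0, 0.0]
gripper_width: 0.542
gripper_force: 30.0
```

{"api": "play_rows", "payload": {"commands": "0 0 0.2 0 0 0; 0 0 0.4 0 0 0; 0 0 0.7 0 0 0; 0 0 0.8 0 0 0; 0 0 0.8 0 0 0; 0 0 0.8 0 0 0; 0 0 0.8 0 0 0; 0 0 0.6 0 0 0; 0 0 0.3 0 0 0; 0 0 0.1 0 0 0; 0 0 0 0 0 0; 0 0 0 0 0 0"}}

```text
time_s: 89.4
tcp_pos: [0.4089, -0.4993, 0.332]
ee_rot: [[-0.99, 0.139, -0.002], [0.139, 0.99, 0.002], [0.002, 0.002, -1.0]]
wrist_force: [0.1, -0.3, -3.7]
gripper_width: 0.546
gripper_force: 30.0
```

```bash
python3 - <<'E'
from h import *
z=np.load("top0.npz");i=cams.camera_info("top")
p,d,_=cap("top");f=p[200:280,300:400]
go(ch(20,0,133)+[0,0,.185],down(82)); print(ch(20,0,133))
E
```

```text
target [ 0.4363 -0.2534  0.338 ] units [0.92 8.2  0.2 ] turn [-0.01 -0.01 -0.  ]
[ 0.43630536 -0.25338346  0.153     ]
```

{"api": "play_rows", "payload": {"commands": "0 0.2 0 0 0 0; 0.1 0.4 0 0 0 0; 0.1 0.6 0 0 0 0; 0.1 0.7 0 0 0 0; 0.1 0.7 0 0 0 0; 0.1 0.7 0 0 0 0; 0.1 0.7 0 0 0 0; 0.1 0.7 0 0 0 0; 0.1 0.7 0 0 0 0; 0.1 0.7 0 0 0 0; 0.04 0.7 0 0 0 0; 0 0.6 0 0 0 0; 0 0.5 0 0 0 0; 0 0.3 0 0 0 0; 0 0 0 0 0 0; 0 0 0 0 0 0; 0 0 0 0 0 0"}}

```text
time_s: 91.15
tcp_pos: [0.4374, -0.2542, 0.3333]
ee_rot: [[-0.99, 0.139, -0.0], [0.139, 0.99, -0.0], [0.0, -0.0, -1.0]]
wrist_force: [-0.3, 0.5, -3.1]
gripper_width: 0.543
gripper_force: 30.0
```

```bash
python3 - <<'E'
from h import *
go([.437,-.2532,.3014],down(82))
E
```

```text
target [ 0.437  -0.2532  0.3014] units [-0.01  0.03 -1.06] turn [ 0. -0.  0.]
```

{"api": "play_rows", "payload": {"commands": "-0.01 0.03 -0.2 0 0 0; 0 0 -0.3 0 0 0; 0 0 -0.2 0 0 0; 0 0 -0.15 0 0 0; 0 0 -0.08 0 0 0; 0 0 0 0 0 0; 0 0 0 0 0 0"}}

```text
time_s: 91.85
tcp_pos: [0.4372, -0.2529, 0.3058]
ee_rot: [[-0.99, 0.139, 0.0], [0.139, 0.99, -0.0], [-0.0, -0.0, -1.0]]
wrist_force: [-0.2, -0.6, -2.1]
gripper_width: 0.544
gripper_force: 30.0
```

{"api": "play_rows", "payload": {"commands": "0 0 -0.05 0 0 0; 0 0 -0.04 0 0 0; 0 0 0 0 0 0; 0 0 0 0 0 0"}}

```text
time_s: 92.25
tcp_pos: [0.437, -0.2528, 0.3029]
ee_rot: [[-0.99, 0.139, 0.0], [0.139, 0.99, -0.0], [-0.0, -0.0, -1.0]]
wrist_force: [-0.6, -0.2, -3.0]
gripper_width: 0.545
gripper_force: 30.0
```

{"api": "play_rows", "payload": {"commands": "0 0 -0.04 0 0 0; 0 0 0 0 0 0; 0 0 0 0 0 0"}}

```text
time_s: 92.55
tcp_pos: [0.437, -0.2528, 0.3016]
ee_rot: [[-0.99, 0.139, -0.0], [0.139, 0.99, -0.0], [0.0, -0.0, -1.0]]
wrist_force: [0.3, -0.0, -2.9]
gripper_width: 0.546
gripper_force: 30.0
```

{"api": "play_rows", "payload": {"commands": "0 0 -0.03 0 0 0; 0 0 0 0 0 0; 0 0 0 0 0 0"}}

```text
time_s: 92.85
tcp_pos: [0.4373, -0.2529, 0.3014]
ee_rot: [[-0.99, 0.139, 0.001], [0.139, 0.99, -0.001], [-0.001, -0.0, -1.0]]
wrist_force: [-0.5, 0.7, 0.5]
gripper_width: 0.545
gripper_force: 30.0
```

{"api": "play_rows", "payload": {"commands": "0 0 -0.03 0 0 0; 0 0 0 0 0 0; 0 0 0 0 0 0"}}

```text
time_s: 93.15
tcp_pos: [0.4376, -0.2531, 0.3014]
ee_rot: [[-0.99, 0.138, 0.003], [0.138, 0.99, -0.001], [-0.003, -0.001, -1.0]]
wrist_force: [-0.5, 2.1, 5.8]
gripper_width: 0.548
gripper_force: 30.0
```

Down on the inlay. I'll ease off, release, rise and move aside.

{"api": "play_rows", "payload": {"commands": "0 0 0.03 0 0 0; 0 0 0 0 0 0; 0 0 0 0 0 0"}}

```text
time_s: 93.45
tcp_pos: [0.4374, -0.253, 0.3013]
ee_rot: [[-0.99, 0.139, 0.001], [0.139, 0.99, -0.001], [-0.001, -0.0, -1.0]]
wrist_force: [0.1, 1.1, 4.6]
gripper_width: 0.545
gripper_force: 30.0
```

{"api": "play_rows", "payload": {"commands": "0 0 0 0 0 0; 0 0 0 0 0 0; 0 0 0 0 0 0; 0 0 0 0 0 0; 0 0 0 0 0 0; 0 0 0 0 0 0; 0 0 0.2 0 0 0; 0 0 0.4 0 0 0; 0 0 0.6 0 0 0; 0 0 0.7 0 0 0; 0 0 0.7 0 0 0; 0 0 0.7 0 0 0; 0 0 0.4 0 0 0; 0 -0.3 0 0 0 0; 0 -0.6 0 0 0 0; -0.3 -0.9 0 0 0 0; -0.5 -0.9 0 0 0 0; -0.5 -0.9 0 0 0 0; -0.5 -0.9 0 0 0 0; -0.5 -0.9 0 0 0 0", "grip": 87}}

```text
time_s: 95.45
tcp_pos: [0.367, -0.4161, 0.4105]
ee_rot: [[-0.99, 0.139, -0.002], [0.139, 0.99, 0.001], [0.002, 0.001, -1.0]]
wrist_force: [0.8, 0.1, -0.7]
gripper_width: 0.999
gripper_force: 0.0
```

{"api": "play_rows", "payload": {"commands": "-0.5 -0.9 0 0 0 0; -0.5 -0.9 0 0 0 0; -0.5 -0.9 0 0 0 0; -0.4 -0.7 0 0 0 0; 0 0 0 0 0 0; 0 0 0 0 0 0; 0 0 0 0 0 0"}}

```text
time_s: 96.15
tcp_pos: [0.3112, -0.5164, 0.4114]
ee_rot: [[-0.99, 0.138, -0.0], [0.138, 0.99, 0.001], [0.0, 0.001, -1.0]]
wrist_force: [0.7, -1.3, 0.1]
gripper_width: 0.999
gripper_force: 0.0
```

```bash
python3 - <<'E'
from h import *
t,d,i=cap("top");C=cloud(i,d);L=(C-O)@Rc*1000
q=C[(C[...,2]>.3)&(C[...,2]<.365)&(abs(C[...,0]-.437)<.05)&(abs(C[...,1]+.253)<.05)];print("mill",len(q),q.min(0),q.max(0))
print([round(float(np.median(k)),1) if len(k:=L[(abs(L[...,0]-x)<8)&(abs(L[...,1]-100)<8)][:,2])>5 else None for x in(-80,-40,0,40,80)])
s,_,_=cap("scene")
cv2.imwrite("pics/end.png",np.hstack([cv2.resize(t[110:310,150:430],(420,300)),cv2.resize(s[60:300,80:400],(380,300))]))
print(r.sense()["tcp_pos"],r.sense()["time_s"])
E
```

```text
mill 650 [ 0.41230966 -0.2729261   0.3000686 ] [ 0.45992786 -0.22754675  0.3617409 ]
[132.5, 132.1, 132.8, 133.0, 132.9]
[ 0.31146744 -0.51617533  0.41189814] 96.25
```

View pics/end.png

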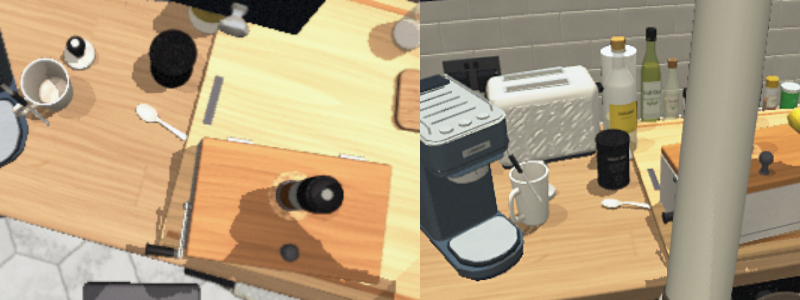

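The lid is shut and the stay is folded. The mill stands on the inlay (crop about (295,195)), and the mug and tin are untouched.

```bash
python3 -c "
from h import *
print(r.finish_job())"
```

```text
the job is handed in; nothing more can be done
None
```

The job is done and handed in at about 96 s: the salt crock, honey jar and pepper jar stand in the chest, the lid is shut, the stay is folded and the mill is back upright on the cork inlay; on the first try at locking the stay my finger slipped past its knob and dragged the lid from about 1.17 to 1.02 rad, and I locked it on the second try before anything went in.

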